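Pack the generator's spares under the drawer rim

TASK

Put the generator's three grey spare packs away in the open drawer, each lying right way up on one of the three flat steel cases in it, arranged so that nothing stands above the drawer's rim; one pack has already been dropped in on the wrong case. Then check by touch: run your fingertips closely over the rim, right across the middle of the drawer from the side wall farthest from the robot to the nearest one. Finally push the drawer gently, fully home, with the cases still lying on its floor and the other things on the table left where they are.

Things in the scene. Friction and masses are not known exactly. Their poses are not given: they have to be found in the camera images.
- drawer_floor (a point): Centre of the drawer's inner floor, 14 mm above the table; moves with the drawer. x along its width, away from the robot; y into the unit (the way it closes); z up. Open-topped black steel drawer, inside 264 mm wide (x), 180 mm deep (y), rim 80 mm above this point, walls 5 mm. The three cases lie side by side across the width in any order, about 88 mm apart, lengths along y.
- unit_face (a point): Bottom middle of the face of the black steel unit on the robot's left; axes as drawer_floor. Unit 332 mm wide, deck underside 98 mm (4 mm above the rim), deck top 116 mm, side rails 146 mm above the table. On it, 60 mm behind the face, stands the steel generator, 290 wide, 225 deep, top 323 mm above the table, handle to 350. The open drawer's inside ends 15 mm in front of the face.
- drawer_front (a point): Middle of the flat band to push on the outer face of the drawer's front panel (316 mm wide, 18 mm thick, top 104 mm above the table), 90 mm above the table; axes as drawer_floor, so it faces -y. The band spans 75 to 104 mm above the table; below it a slanted pull lip stands out up to 25 mm.
- drawer (a joint): How far the drawer is out, in m: 0 fully home, 0.195 at the start, 0.200 end stop. It slides with about 3 N of friction and stays where it is left.
- pack_tall_centre (a point): Centre (half-way up) of the tall pack, light-grey plastic, 62 mm high over all. Body 72 mm wide (x), 150 long (y), 38 high; on the middle of its top a solid grip ridge 22 mm wide (x), 100 long (y), 24 high, to pinch across its width. Top 31 mm above this point, underside 31 below. 0.2 to 0.7 kg. z up; either end may go first. At the start it lies in the drawer on the thick case.
- pack_medium_centre (a point): Centre (half-way up) of the medium pack, light-grey plastic, 50 mm high over all. Body 72 mm wide (x), 150 long (y), 26 high; on the middle of its top a solid grip ridge 22 mm wide (x), 100 long (y), 24 high, to pinch across its width. Top 25 mm above this point, underside 25 below. 0.2 to 0.7 kg. z up; either end may go first. At the start on the table.
- pack_low_centre (a point): Centre (half-way up) of the low pack, light-grey plastic, 38 mm high over all. Body 72 mm wide (x), 150 long (y), 14 high; on the middle of its top a solid grip ridge 22 mm wide (x), 100 long (y), 24 high, to pinch across its width. Top 19 mm above this point, underside 19 below. 0.2 to 0.7 kg. z up; either end may go first. At the start on the table.
- case_thin_centre (a point): Centre (half-way up) of the thin flat steel instrument case lying loose on the drawer floor: 80 mm wide (its x), 164 mm long (its y), 12 mm high; stays where it lies. z up.
- case_mid_centre (a point): Centre (half-way up) of the middle flat steel instrument case lying loose on the drawer floor: 80 mm wide (its x), 164 mm long (its y), 24 mm high; stays where it lies. z up.
- case_thick_centre (a point): Centre (half-way up) of the thick flat steel instrument case lying loose on the drawer floor: 80 mm wide (its x), 164 mm long (its y), 36 mm high; stays where it lies. z up.
- humidifier: Bystander: upright humidifier bottle with green cap, 68 mm across, 161 mm high, a short side spout; origin under its middle. Leave it.
- amber_bottle: Bystander: amber glass bottle, 56 mm across, 110 mm high; origin under its middle. Leave it.
- syringe: Bystander: large glass syringe lying on the table, about 166 mm long along its x, 46 mm wide, 32 mm high; origin near its middle. Leave it.
- dish: Bystander: steel bowl, 110 mm across, 40 mm high; origin under its middle. Leave it.
- wrench: Bystander: cylinder wrench lying on the table, 180 mm long along its x; origin near its middle. Leave it.
- pack_tall: The tall pack itself; origin at the middle of its underside.
- pack_medium: The medium pack itself; origin at the middle of its underside.
- pack_low: The low pack itself; origin at the middle of its underside.

How it is judged:
By the outcome, as a careful person would: the job done as asked, in the order asked, and still so for the second after the job is handed in, with the robot touching nothing.
It also fails if it takes over 72 s, if anything falls off the work surface, if the arm or the gripper's body presses on something with over 40 N, if the wrist force passes 120 N, or if a joint passes its speed limit or range.

ROBOT

A 7-joint arm with a two-finger parallel gripper is mounted at the origin on the work surface. World frame = base frame: x ahead of the robot, y to its left, z up, the work surface at z = 0. Lengths are in mm, angles in rad, forces in N, time in s.
With the tool pointing down it reaches from about 375 to 925 mm from the base axis. Payload 3.1 kg.
Tool frame: the origin (TCP) lies at the very end of the fingers, on their centre line; the grasp point (between the pads) lies 19 mm behind it (bot.tcp_to_grasp is the distance from the TCP to the grasp point, in mm); z points along the fingers, y is the line along which they close (so a half turn about z gives the same grasp; the last joint's range is limited). The gripper opens to 85 mm and grips with 20 to 120 N. Pads are 22 mm wide; open, the fingers measure 114 mm over their backs; the gripper's body (76 mm by 85 mm) begins 54 mm behind the grasp point. The pads swing forward as they close: fully open they stand 13 mm farther back than shut.
Start: joints at [1.179, 0.383, 0.044, 1.598, -0.018, 1.161, -0.05], TCP at [188.255, -622.143, 197.969] pointing down, gripper open.
Joint ranges: [-2.61, 2.61], [-0.41, 2.15], [-1.48, 1.57], [0, 2.5], [-1.57, 4.71], [0.05, 1.97], [-2.85, 2.85]. Speed limits (rad/s): [2.79, 2.79, 3.14, 3.14, 3.14, 3.14, 3.14].

INTERFACE

Orientations are given as a rotation vector (axis times angle).
In Python, from rig import bot gives the robot as it stands.
- The arm moves only by the shell command python3 -m inch 'ROWS' [FORCE]. ROWS is JSON, a list of rows, each an object with "dp": the shift along the tool's x, y, z in mm, a list of three; "rotation": the turn, a rotation vector about the tool's x, y, z in rad, a list of three; "grip": the opening, from -1 (shut) to 1 (fully open), so that 0 is half open. A call has exactly 10 rows; each row shifts and turns the commanded pose from where the row before left it, along the tool's axes as they then stand; what a row does not reach is not made up. A row lasts 1/8 s, in which the tool goes at most 62.5 mm and 10.7 degrees, less where a joint would pass 70% of its speed; a pose out of reach is approached as far as the arm can. A call with a gripper value outside its range is refused whole. The fingers move at their own pace and stop on an object; FORCE is the grip in N (left out, the last holds). Time passes only in rows, so rows that do not move let the fingers close, or fill a call up. It gives the time, the measured TCP pose, the force, the opening and the grip force at its end, in the units of the state.
- bot.sense(): the state, without advancing time (a new reading comes with each control period).
- bot.grab_frame(name): name is "scene" or "top" or "wrist"; returns the picture (400x640x3 uint8, blue, green, red); there is no depth.
- bot.camera_params(name): a dict with "fov_y" (degrees; the focal length in pixels is half the picture's height over the tangent of half this angle, whatever the lens; pixels are square), "cx", "cy" (the principal point, pixels), "eye" and "rotation" of the camera in the world. Camera axes: x right, y up, looking along -z (the intrinsics and any distortion apply to the point x, -y, -z); pixel columns grow to the right and rows downward; lengths in mm; the calibration is good to about 2 mm. A picture is of the moment at which its call begins: read the wrist's pose just before it. camera_params takes no time and is no camera call; for the wrist camera it gives the pose at the moment of the call.
- bot.close_job(): hands the job in; it is judged then, once.
Trained networks look in the newest picture that a camera, given by its name, has taken for a name from the list of things; names that differ only in an ending like _2 or _b are one class to them, and where a whole thing is asked for, a point or a joint stands for the part that bears it (a point fixed in the world has none). Each returns a list of dicts, best first, with "score" (0 to 1); they miss things now and then, are a little off and sometimes report something else, mostly with a low value. They report only what shows in the picture. A call takes as long as a camera call.
- bot.cut_out(label, camera): "mask" (400x640 bool, what is visible of it) and "box" ([left, top, width, height] in pixels, round what is visible of it).
- bot.place_of(label, camera): "position" ([column, row] in pixels: a listed point, or the origin of a listed thing).
The state is a dict: "time_s": time; "joint_pos": joint angles; "qvel": joint speeds; "tau": joint torques, N m; "position": TCP position; "orientation": TCP orientation; "wrist_force": force on the tool from outside, world axes, zero at the start; "torque": the same for the moment, N m; "grip_width": opening from 0.0 (shut) to 1.0 (fully open); "gripper_force": force on a finger pad.
Only numpy, scipy, OpenCV 4.12 (cv2) and the standard library are available. Lean on these libraries where they do the work, as an engineer would, in place of code of your own. Each camera call takes 0.05 s, during which the arm holds its last target. There are 200 camera calls.

## Working session

There is one attempt and no reset: what is moved stays moved. The work goes in short steps, Python scripts to look and compute and a shell command to move; the robot and the scene stay as the last step left them, time stands still between calls to the robot, and variables do not carry over. Pictures are saved under pics/ and viewed, at most 10 in all, crops included, and the job is handed in when it is done.

```bash
ls; mkdir -p pics
python3 - <<'E'
from rig import bot
import cv2,numpy as np
s=bot.sense()
print({k:np.round(v,3).tolist() for k,v in s.items()})
ims=[]
for c in ["scene","top"]:
    im=bot.grab_frame(c); cv2.imwrite(f"pics/{c}0.png",im)
    p=bot.camera_params(c); print(c,p)
    for l in ["drawer_floor","unit_face","drawer_front","pack_tall_centre","pack_medium_centre","pack_low_centre","case_thin_centre","case_mid_centre","case_thick_centre","humidifier","amber_bottle","syringe","dish","wrench"]:
        r=bot.place_of(l,c); print(c,l,[(np.round(x["position"],1).tolist(),round(x["score"],2)) for x in r[:2]])
print(bot.sense()["time_s"])
E
```

```text
pics
{'time_s': 0.0, 'joint_pos': [1.179, 0.384, 0.044, 1.6, -0.018, 1.161, -0.05], 'qvel': [-0.001, 0.002, -0.001, -0.0, -0.003, -0.001, -0.001], 'tau': [0.0, -43.345, 1.025, -24.951, 0.011, 0.012, 0.0], 'position': [187.935, -621.154, 196.567], 'orientation': [-3.105, -0.46, 0.001], 'wrist_force': [-0.765, 0.84, -0.428], 'torque': [-0.023, -0.05, 0.003], 'gripper_force': 0.0, 'grip_width': 0.998}
scene {'fov_y': 49.43646451627003, 'cx': 317.94560809015366, 'cy': 207.75308016680043, 'eye': array([1191.07991913,  182.83042041, 1256.45557268]), 'rotation': array([0.37453581, 0.54358365, 1.83051777])}
scene drawer_floor [([373.7, 250.6], 0.74)]
scene unit_face [([409.4, 260.5], 0.82), ([253.2, 183.8], 0.27)]
scene drawer_front [([346.2, 233.3], 0.55)]
scene pack_tall_centre [([384.1, 219.0], 0.87)]
scene pack_medium_centre [([280.4, 238.1], 0.59)]
scene pack_low_centre [([257.1, 175.4], 0.64), ([377.9, 248.6], 0.31)]
scene case_thin_centre [([373.8, 275.9], 0.72), ([255.5, 184.7], 0.18)]
scene case_mid_centre [([377.8, 249.7], 0.64)]
scene case_thick_centre [([382.0, 225.7], 0.83), ([3
[... 462 characters left out ...]
loor [([451.7, 168.9], 0.46)]
top unit_face [([217.0, 199.2], 0.74)]
top drawer_front []
top pack_tall_centre [([250.9, 222.5], 0.8)]
top pack_medium_centre [([356.0, 177.5], 0.84)]
top pack_low_centre [([410.2, 243.8], 0.83), ([349.2, 121.0], 0.7)]
top case_thin_centre [([252.2, 165.2], 0.74)]
top case_mid_centre [([249.6, 197.3], 0.81), ([250.6, 223.5], 0.68)]
top case_thick_centre [([253.1, 223.7], 0.75), ([398.8, 297.3], 0.34)]
top humidifier [([411.8, 169.7], 0.72), ([247.9, 226.8], 0.68)]
top amber_bottle [([343.8, 244.4], 0.76), ([449.4, 171.8], 0.66)]
top syringe [([448.2, 170.2], 0.62)]
top dish [([399.4, 297.4], 0.88)]
top wrench [([348.4, 122.1], 0.86), ([250.2, 196.6], 0.42)]
1.5
```

View pictures.

View pics/scene0.png

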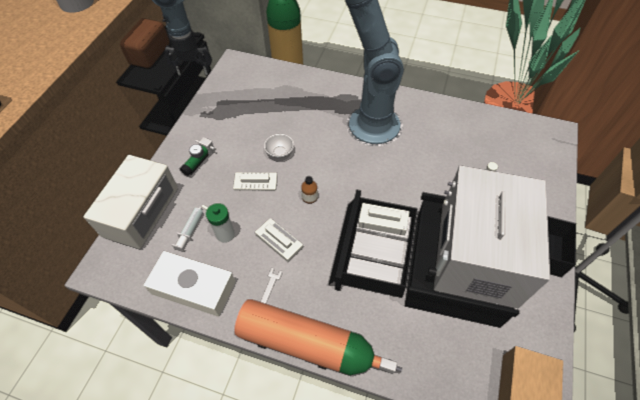

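View pics/top0.png

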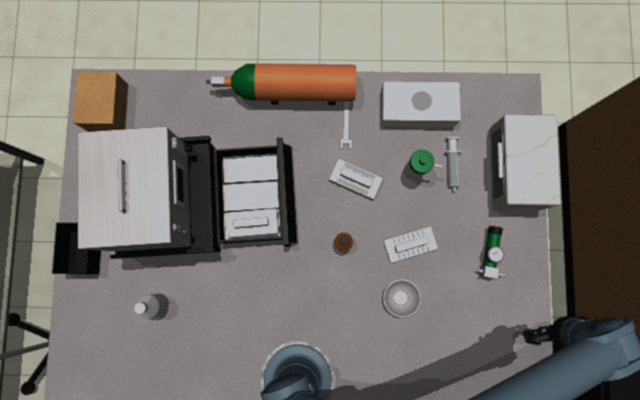

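```bash
cat > h.py <<'E'
from rig import bot
import cv2,numpy as np
from scipy.spatial.transform import Rotation as R
def ray(c,px,p=None):
    p=p or bot.camera_params(c); f=200/np.tan(np.radians(p["fov_y"]/2))
    k=p.get("distortion",p.get("dist",None))
    d=np.array([(px[0]-p["cx"])/f,-(px[1]-p["cy"])/f,-1.])
    return np.array(p["eye"]),R.from_rotvec(p["rotation"]).apply(d)
def at(c,px,z,p=None):
    e,d=ray(c,px,p); return e+d*(z-e[2])/d[2]
def proj(c,X,p=None):
    p=p or bot.camera_params(c); f=200/np.tan(np.radians(p["fov_y"]/2))
    v=R.from_rotvec(p["rotation"]).inv().apply(np.array(X)-p["eye"])
    return np.c_[p["cx"]+f*v[...,0]/-v[...,2],p["cy"]-f*v[...,1]/-v[...,2]]
def go(target,yaw=None):
    """yaw: world angle of tool y axis (closing line) mod pi, tool down. prints shift in tool axes after the turn, and turn about tool z"""
    s=bot.sense(); r=R.from_rotvec(s["orientation"]); m=r.as_matrix()
    print("t",round(s["time_s"],2),"pos",np.round(s["position"],1),"z",np.round(m[:,2],3),"yaw y",round(np.degrees(np.arctan2(m[1,1],m[0,1])),1),"F",np.round(s["wrist_force"],1),"w",round(s["grip_width"],2))
    d=np.array(target)-s["position"]
    print("dp now-axes",np.round(r.inv().apply(d),1))
    if yaw is not None:
        y=np.array([np.cos(yaw),np.sin(yaw),0])
        if y@m[:,1]<0:y=-y
        z=np.array([0,0,-1.]); D=np.c_[np.cross(y,z),y,z]
        print("rot",np.round((r.inv()*R.from_matrix(D)).as_rotvec(),3),"dp after",np.round(D.T@d,1))
E
python3 - <<'E'
from h import *
im=cv2.imread("pics/top0.png"); 
a=cv2.resize(im[140:280,320:460],(560,560),interpolation=3); cv2.imwrite("pics/c1.png",a)
for l,z,t,s in [("drawer_floor",14,None,(373.7,250.6)),("unit_face",0,(217,199.2),(409.4,260.5)),("drawer_front",90,None,(346.2,233.3)),("tall",81,(250.9,222.5),(384.1,219)),
 ("med",25,(356,177.5),(280.4,238.1)),("low",19,(410.2,243.8),(257.1,175.4)),("thin",20,(252.2,165.2),(373.8,275.9)),("mid",26,(249.6,197.3),(377.8,249.7)),("thick",32,(253.1,223.7),(382,225.7)),
 ("humid",0,(411.8,169.7),None),("amber",0,(343.8,244.4),(309,196.5)),("dish",0,(399.4,297.4),(279.6,149.3)),("wrench",5,(348.4,122.1),None)]:
    print(l,[np.round(at(c,q,z)[:2],0).tolist() if q else None for c,q in (("top",t),("scene",s))])
# yaws from masks
for l,z in (("pack_medium",26),("pack_low",14),("pack_tall",88)):
    for c in ("top",):
        bot.grab_frame(c)
        for r in bot.cut_out(l,c)[:2]:
            mk=r["mask"].astype(np.uint8); ct=max(cv2.findContours(mk,0,1)[0],key=len)
            b=cv2.boxPoints(cv2.minAreaRect(ct)); P=np.array([at(c,q,z)[:2] for q in b])
            e=P[1]-P[0],P[2]-P[1]; L=max(e,key=np.linalg.norm)
            print(l,c,round(r["score"],2),P.mean(0).round(),[round(np.linalg.norm(x)) for x in e],"long axis deg",np.degrees(np.arctan2(L[1],L[0])).round(1))
print(bot.camera_params("top").keys(), bot.tcp_to_grasp)
E
```

```text
drawer_floor [None, [542.0, 138.0]]
unit_face [[533.0, 260.0], [534.0, 254.0]]
drawer_front [None, [550.0, 46.0]]
tall [[455.0, 141.0], [459.0, 143.0]]
med [[602.0, -168.0], [597.0, -159.0]]
low [[403.0, -332.0], [383.0, -330.0]]
thin [[638.0, 151.0], [629.0, 160.0]]
mid [[537.0, 155.0], [541.0, 150.0]]
thick [[456.0, 141.0], [455.0, 141.0]]
humid [[634.0, -342.0], None]
amber [[400.0, -134.0], [400.0, -130.0]]
dish [[243.0, -301.0], [232.0, -305.0]]
wrench [[782.0, -145.0], None]
pack_medium top 0.6 [ 599. -165.] [77, 151] long axis deg -113.0
pack_medium top 0.31 [628. 157.] [163, 81] long axis deg -85.7
pack_low top 0.93 [ 403. -332.] [154, 74] long axis deg -72.5
pack_tall top 0.93 [456. 139.] [154, 79] long axis deg -84.4
pack_tall top 0.42 [ 399. -319.] [145, 69] long axis deg -72.0
dict_keys(['fov_y', 'cx', 'cy', 'eye', 'rotation']) 18.700000000000003
```

View pics/c1.png

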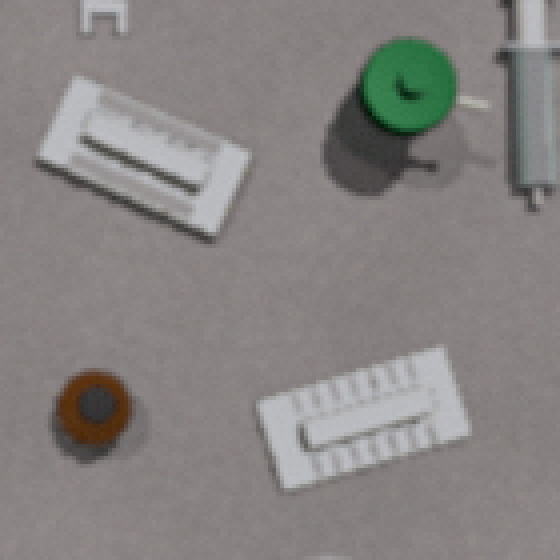

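```bash
cat >> h.py <<'E'
def plan(target,yawdeg,n):
    s=bot.sense(); r=R.from_rotvec(s["orientation"]); m=r.as_matrix(); yaw=np.radians(yawdeg)
    y=np.array([np.cos(yaw),np.sin(yaw),0])
    if y@m[:,1]<0:y=-y
    z=np.array([0,0,-1.]); D=R.from_matrix(np.c_[np.cross(y,z),y,z]); rv=(r.inv()*D).as_rotvec()
    d=(np.array(target)-s["position"])/n
    print("t",round(s["time_s"],2),"pos",np.round(s["position"],1),"per row rot",np.round(rv/n,3),"tot",np.round(rv,3))
    for i in range(n):
        print(i+1,np.round((r*R.from_rotvec(rv*i/n)).inv().apply(d),0).astype(int).tolist())
E
python3 -c "
from h import *
plan([590,-165,260],-23,10)"
```

```text
t 1.8 pos [ 188.3 -622.2  198. ] per row rot [ 0.    -0.    -0.088] tot [ 0.    -0.    -0.876]
1 [52, -32, -6]
2 [54, -27, -6]
3 [56, -23, -6]
4 [58, -18, -6]
5 [60, -12, -6]
6 [60, -7, -6]
7 [61, -2, -6]
8 [61, 3, -6]
9 [60, 9, -6]
10 [59, 14, -6]
```

```bash
python3 -m inch '[{"dp":[52,-32,-6],"rotation":[0,0,-0.088],"grip":1},{"dp":[54,-27,-6],"rotation":[0,0,-0.088],"grip":1},{"dp":[56,-23,-6],"rotation":[0,0,-0.088],"grip":1},{"dp":[58,-18,-6],"rotation":[0,0,-0.088],"grip":1},{"dp":[60,-12,-6],"rotation":[0,0,-0.088],"grip":1},{"dp":[60,-7,-6],"rotation":[0,0,-0.088],"grip":1},{"dp":[61,-2,-6],"rotation":[0,0,-0.088],"grip":1},{"dp":[61,3,-6],"rotation":[0,0,-0.088],"grip":1},{"dp":[60,9,-6],"rotation":[0,0,-0.088],"grip":1},{"dp":[59,14,-6],"rotation":[0,0,-0.088],"grip":1}]' 60
python3 - <<'E'
from h import *
go([590,-165,260],np.radians(-23))
p=bot.camera_params("wrist"); im=bot.grab_frame("wrist"); cv2.imwrite("pics/w1.png",im); print(p)
for l in ("pack_medium_centre","pack_low_centre"):
    print(l,[(np.round(x["position"],1).tolist(),round(x["score"],2),at("wrist",x["position"],25,p).round(1)) for x in bot.place_of(l,"wrist")[:2]])
E
```

```text
time_s: 3.05
position: [589.5, -163.6, 258.5]
orientation: [2.613, 1.742, 0.0]
wrist_force: [0.8, -0.8, -0.1]
grip_width: 1.002
gripper_force: 0.0
t 3.05 pos [ 589.5 -163.6  258.5] z [ 0.001 -0.001 -1.   ] yaw y -22.6 F [ 0.8 -0.8 -0.1] w 1.0
dp now-axes [-1.1  1.  -1.5]
rot [0.001 0.    0.007] dp after [-1.1  1.  -1.5]
{'fov_y': 66.0620169842023, 'cx': 318.94648211648087, 'cy': 201.0470426209147, 'eye': array([617.97631914, -92.73585609, 432.811308  ]), 'rotation': array([-0.29739949,  0.059428  , -0.39065316])}
pack_medium_centre [([326.0, 160.3], 0.87, array([ 599.8, -160.8,   25. ]))]
pack_low_centre [([248.2, 307.8], 0.97, array([ 400.9, -328.2,   25. ]))]
```

View pics/w1.png

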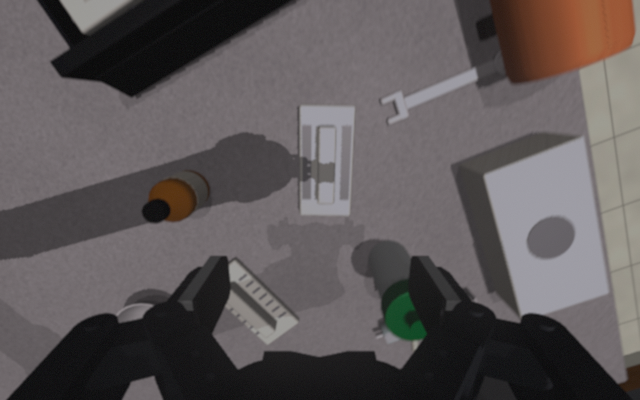

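Run:
```python
from h import *
p=bot.camera_params("wrist")
for c in [(301,107),(354,107),(351,215),(300,214)]: print(at("wrist",c,26,p).round(1))
for a,b,z in [((327,126),(326,203),50)]: 
    A,B=at("wrist",a,z,p),at("wrist",b,z,p); print((A+B)/2,np.linalg.norm(A-B),np.degrees(np.arctan2(*(A-B)[1::-1])))
r=bot.cut_out("pack_medium","wrist")[0]; ct=max(cv2.findContours(r["mask"].astype(np.uint8),0,1)[0],key=len)
b=cv2.boxPoints(cv2.minAreaRect(np.float32([at("wrist",q[0],26,p)[:2] for q in ct]))); print(r["score"],b,b.mean(0), np.degrees(np.arctan2(*(b[1]-b[0])[::-1])),np.degrees(np.arctan2(*(b[2]-b[1])[::-1])))
```

```text
[597.7 -80.   26. ]
[ 659.8 -105.3   26. ]
[ 605.7 -239.9   26. ]
[ 540.  -211.5   26. ]
[ 600.7452634  -157.86600119   50.        ] 97.84023839690946 67.52876906807458
0.92 [[ 536.15674 -213.54393]
 [ 601.912   -241.77782]
 [ 660.432   -105.4875 ]
 [ 594.67676  -77.25362]] [ 598.2944  -159.51572] -23.23764 66.76239
```

```bash
python3 -m inch '[{"dp":[4,4,45],"rotation":[0,0,0.007],"grip":0},{"dp":[4,4,50],"rotation":[0,0,0],"grip":0},{"dp":[0,0,50],"rotation":[0,0,0],"grip":0},{"dp":[0,0,45],"rotation":[0,0,0],"grip":0},{"dp":[0,0,30],"rotation":[0,0,0],"grip":0},{"dp":[0,0,10],"rotation":[0,0,0],"grip":0},{"dp":[0,0,0],"rotation":[0,0,0],"grip":-1},{"dp":[0,0,0],"rotation":[0,0,0],"grip":-1},{"dp":[0,0,0],"rotation":[0,0,0],"grip":-1},{"dp":[0,0,0],"rotation":[0,0,0],"grip":-1}]' 60
python3 -c "
from h import *
go([600,-159.5,28],np.radians(-23))
plan([500,20,300],5,10)"
```

```text
time_s: 4.5
position: [599.7, -160.7, 29.1]
orientation: [2.621, 1.73, 0.002]
wrist_force: [-0.2, -0.5, -0.5]
grip_width: 0.005
gripper_force: 0.0
t 4.5 pos [ 599.7 -160.7   29.1] z [ 0.002 -0.001 -1.   ] yaw y -23.1 F [-0.2 -0.5 -0.5] w 0.0
dp now-axes [ 1.2 -0.2  1.1]
rot [ 0.002 -0.    -0.002] dp after [ 1.2 -0.2  1.1]
t 4.5 pos [ 599.7 -160.7   29.1] per row rot [ 0.     0.    -0.049] tot [ 0.002  0.    -0.491]
1 [13, -16, -27]
2 [13, -16, -27]
3 [14, -15, -27]
4 [15, -14, -27]
5 [16, -13, -27]
6 [16, -13, -27]
7 [17, -12, -27]
8 [17, -11, -27]
9 [18, -10, -27]
10 [18, -9, -27]
```

Run:
```python
from h import *
im=bot.grab_frame("wrist"); a=bot.grab_frame("scene")[190:290,220:330]
a=cv2.resize(a,(440,400),interpolation=3); cv2.imwrite("pics/w2.png",np.hstack([cv2.resize(im,(640,400))[:,140:500],a]))
print(bot.sense()["grip_width"])
```

```text
0.0015906656731478122
```

View pics/w2.png

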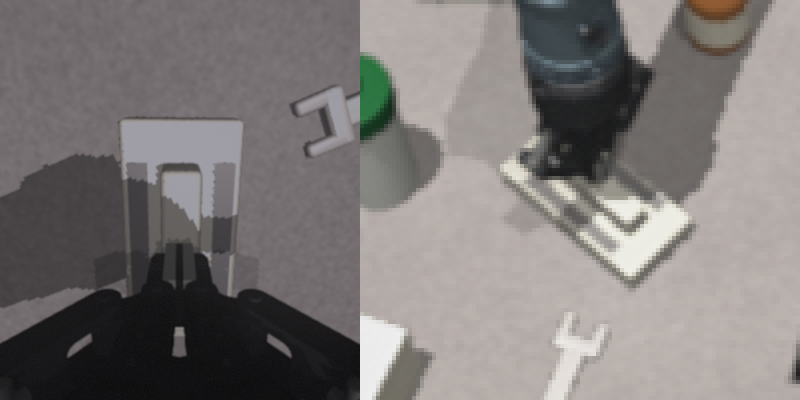

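Run:
```python
from h import *
s=bot.sense(); t=s["position"]; print(t)
for c in ("wrist","scene"):
    p=bot.camera_params(c); print(c,proj(c,np.array([t,t+[0,0,10],t+[0,0,20]]),p).round(0).tolist())
p=bot.camera_params("wrist")
l,u=140,0
for a,b,w in [((121+140,120),(242+140,120),"end edge 72"),((161+140,168),(200+140,168),"ridge 22")]:
    for z in (0,14,26,38,50): print(w,z,np.linalg.norm(at("wrist",a,z,p)-at("wrist",b,z,p)).round(1))
```

```text
[ 599.27638803 -160.56306719   28.54371253]
wrist [[320.0, 235.0], [321.0, 242.0], [321.0, 250.0]]
scene [[280.0, 238.0], [279.0, 236.0], [279.0, 235.0]]
end edge 72 0 77.2
end edge 72 14 71.9
end edge 72 26 67.3
end edge 72 38 62.8
end edge 72 50 58.2
ridge 22 0 26.1
ridge 22 14 24.3
ridge 22 26 22.7
ridge 22 38 21.2
ridge 22 50 19.6
```

```bash
python3 -c "
from h import *
plan([405,-325,230],17.5,8)"
```

```text
t 4.6 pos [ 599.3 -160.6   28.5] per row rot [ 0.     0.    -0.089] tot [ 0.001  0.    -0.709]
1 [-28, -14, -25]
2 [-27, -17, -25]
3 [-25, -19, -25]
4 [-24, -21, -25]
5 [-22, -23, -25]
6 [-20, -25, -25]
7 [-17, -27, -25]
8 [-15, -28, -25]
```

```bash
python3 -m inch '[{"dp":[0,0,-40],"rotation":[0,0,0],"grip":0},{"dp":[0,0,-50],"rotation":[0,0,0],"grip":0},{"dp":[-28,-14,-30],"rotation":[0,0,-0.089],"grip":0},{"dp":[-27,-17,-30],"rotation":[0,0,-0.089],"grip":0},{"dp":[-25,-19,-30],"rotation":[0,0,-0.089],"grip":0},{"dp":[-24,-21,-20],"rotation":[0,0,-0.089],"grip":0},{"dp":[-22,-23,0],"rotation":[0,0,-0.089],"grip":0},{"dp":[-20,-25,0],"rotation":[0,0,-0.089],"grip":0},{"dp":[-17,-27,0],"rotation":[0,0,-0.089],"grip":0},{"dp":[-15,-28,0],"rotation":[0,0,-0.089],"grip":0}]'
cat >> h.py <<'E'
def measure(label,zs,show=None):
    p=bot.camera_params("wrist"); im=bot.grab_frame("wrist")
    if show: cv2.imwrite(show,im)
    for r in bot.cut_out(label,"wrist")[:2]:
        ct=max(cv2.findContours(r["mask"].astype(np.uint8),0,1)[0],key=len)
        for z in zs:
            (c,wh,a)=cv2.minAreaRect(np.float32([at("wrist",q[0],z,p)[:2] for q in ct]))
            b=cv2.boxPoints((c,wh,a)); e=max((b[1]-b[0],b[2]-b[1]),key=np.linalg.norm)
            print(label,round(r["score"],2),"box",np.round(r["box"]).astype(int).tolist(),"z",z,np.round(c,1),np.round(sorted(wh),1),"long",round(np.degrees(np.arctan2(e[1],e[0]))%180,1))
    for x in bot.place_of(label+"_centre","wrist")[:2]: print(" centre",np.round(x["position"]),round(x["score"],2),at("wrist",x["position"],zs[0],p).round(1))
E
python3 -c "
from h import *
go([403,-332,230],np.radians(17.5))
measure('pack_low',[14,26],'pics/w3.png');measure('pack_medium',[14,26])"
```

```text
time_s: 5.85
position: [404.6, -325.6, 228.2]
orientation: [1.85, 2.539, -0.0]
wrist_force: [0.2, -0.1, -0.5]
grip_width: 0.501
gripper_force: 0.0
t 5.85 pos [ 404.6 -325.6  228.2] z [ 0. -0. -1.] yaw y 17.8 F [ 0.2 -0.1 -0.5] w 0.5
dp now-axes [-5.6 -3.4 -1.8]
rot [0.    0.    0.006] dp after [-5.6 -3.4 -1.8]
pack_low 0.87 box [284, 115, 58, 111] z 14 [ 399.2 -332.4] [ 71.2 148.5] long 107.7
pack_low 0.87 box [284, 115, 58, 111] z 26 [ 398.6 -329.9] [ 69.  143.9] long 107.7
 centre [313. 175.] 0.58 [ 399.  -335.9   14. ]
pack_medium 0.82 box [445, 13, 152, 142] z 14 [ 596.9 -165.4] [ 81.  158.6] long 66.4
pack_medium 0.82 box [445, 13, 152, 142] z 26 [ 590.3 -168.1] [ 78.5 153.7] long 66.4
 centre [520.  86.] 0.84 [ 600.3 -161.5   14. ]
```

View pics/w3.png

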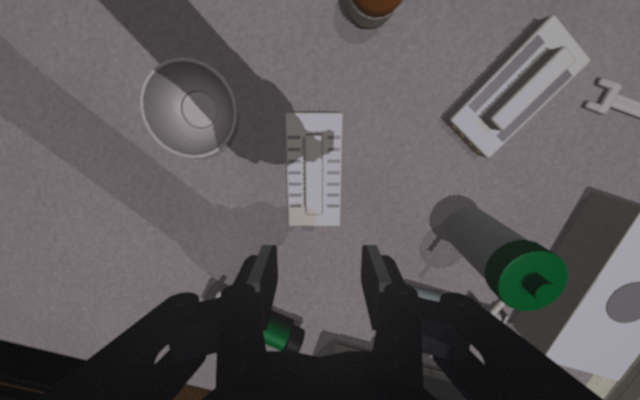

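Run:
```python
from h import *
w3=bot.camera_params("wrist")
w1={'fov_y': 66.0620169842023, 'cx': 318.94648211648087, 'cy': 201.0470426209147, 'eye': np.array([617.97631914, -92.73585609, 432.811308  ]), 'rotation': np.array([-0.29739949,  0.059428  , -0.39065316])}
# finned pack & medium corners: use edges refined by mask in w3 vs projections from w1
for z in (8,14,20,26,32):
    print(z,[proj("wrist",at("wrist",c,z,w1)[None],w3)[0].round(0).tolist() for c in [(301,107),(354,107),(351,215),(300,214)]], "ridge ends +24",[proj("wrist",at("wrist",c,z+24,w1)[None],w3)[0].round(0).tolist() for c in [(327,126),(326,203)]])
a=cv2.imread("pics/w1.png")[90:230,230:400]; b=cv2.imread("pics/w3.png")[5:165,435:605]
a=cv2.resize(a,None,fx=2.3,fy=2.3,interpolation=2); b=cv2.resize(b,None,fx=2.3,fy=2.3,interpolation=2)
c=np.zeros((b.shape[0],a.shape[1]+b.shape[1],3),np.uint8); c[:a.shape[0],:a.shape[1]]=a; c[:,a.shape[1]:]=b; print(a.shape)
cv2.imwrite("pics/c4.png",c)
```

```text
8 [[542.0, 20.0], [579.0, 64.0], [481.0, 161.0], [442.0, 122.0]] ridge ends +24 [[559.0, 55.0], [487.0, 128.0]]
14 [[545.0, 19.0], [582.0, 63.0], [484.0, 161.0], [445.0, 121.0]] ridge ends +24 [[563.0, 54.0], [491.0, 127.0]]
20 [[550.0, 18.0], [586.0, 61.0], [487.0, 160.0], [449.0, 120.0]] ridge ends +24 [[568.0, 52.0], [495.0, 125.0]]
26 [[554.0, 17.0], [591.0, 60.0], [491.0, 159.0], [452.0, 119.0]] ridge ends +24 [[572.0, 51.0], [499.0, 124.0]]
32 [[558.0, 15.0], [595.0, 59.0], [495.0, 158.0], [456.0, 118.0]] ridge ends +24 [[577.0, 50.0], [503.0, 123.0]]
(322, 391, 3)
```

View pics/c4.png

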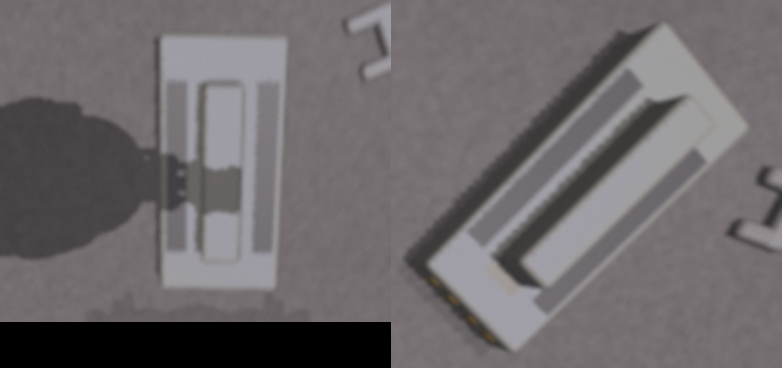

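Run:
```python
from h import *
p=bot.camera_params("wrist"); s=bot.sense(); m=R.from_rotvec(s["orientation"]).as_matrix()
for b in (-10,0,6,13,20,30): print(b,[proj("wrist",(s["position"]+m@np.array([x,y,-b]))[None],p)[0].round(0).tolist() for y in (-21,21) for x in (-11,11)])
print(np.round(m.T@(np.array(p["eye"])-s["position"]),1), s["joint_pos"].__class__, np.round(s["position"],1))
```

```text
-10 [[287.0, 246.0], [286.0, 214.0], [351.0, 246.0], [353.0, 214.0]]
0 [[286.0, 252.0], [285.0, 220.0], [353.0, 253.0], [354.0, 220.0]]
6 [[285.0, 257.0], [284.0, 223.0], [354.0, 257.0], [355.0, 223.0]]
13 [[284.0, 263.0], [282.0, 228.0], [355.0, 263.0], [357.0, 228.0]]
20 [[282.0, 269.0], [281.0, 233.0], [357.0, 269.0], [358.0, 233.0]]
30 [[280.0, 278.0], [278.0, 240.0], [359.0, 278.0], [361.0, 240.0]]
[  76.7   -0.2 -174.3] <class 'numpy.ndarray'> [ 406.7 -323.9  228.2]
```

```bash
python3 -c "
from h import *
plan([600,-160,110],-23,8)"
```

```text
t 6.15 pos [ 406.7 -323.9  228.2] per row rot [ 0.    -0.     0.089] tot [ 0.001 -0.     0.711]
1 [12, 29, 15]
2 [15, 28, 15]
3 [17, 27, 15]
4 [19, 25, 15]
5 [22, 23, 15]
6 [24, 21, 15]
7 [25, 19, 15]
8 [27, 17, 15]
```

```bash
python3 -m inch '[{"dp":[12,29,0],"rotation":[0,0,0.089],"grip":0},{"dp":[15,28,0],"rotation":[0,0,0.089],"grip":0},{"dp":[17,27,5],"rotation":[0,0,0.089],"grip":0},{"dp":[19,25,15],"rotation":[0,0,0.089],"grip":0},{"dp":[22,23,20],"rotation":[0,0,0.089],"grip":0},{"dp":[24,21,25],"rotation":[0,0,0.089],"grip":0},{"dp":[25,19,25],"rotation":[0,0,0.089],"grip":0},{"dp":[27,17,28],"rotation":[0,0,0.089],"grip":0},{"dp":[0,0,30],"rotation":[0,0,0],"grip":0},{"dp":[0,0,30],"rotation":[0,0,0],"grip":0}]'
python3 -c "
from h import *
go([600,-160,10],np.radians(-23))"
```

```text
time_s: 7.4
position: [600.6, -158.4, 49.1]
orientation: [-2.618, -1.735, -0.002]
wrist_force: [-0.4, 0.5, -0.3]
grip_width: 0.501
gripper_force: 0.0
t 7.4 pos [ 600.6 -158.4   49.1] z [ 0.001  0.001 -1.   ] yaw y -22.9 F [-0.4  0.5 -0.3] w 0.5
dp now-axes [-1.8  0.1 39.1]
rot [ 0.    -0.002  0.001] dp after [-1.7  0.1 39.1]
```

```bash
python3 -m inch '[{"dp":[-2,0,14],"rotation":[0,0,0],"grip":0},{"dp":[0,0,12],"rotation":[0,0,0],"grip":0},{"dp":[0,0,8],"rotation":[0,0,0],"grip":0},{"dp":[0,0,4],"rotation":[0,0,0],"grip":0},{"dp":[0,0,1],"rotation":[0,0,0],"grip":0},{"dp":[0,0,0],"rotation":[0,0,0],"grip":0},{"dp":[0,0,0],"rotation":[0,0,0],"grip":-1},{"dp":[0,0,0],"rotation":[0,0,0],"grip":-1},{"dp":[0,0,0],"rotation":[0,0,0],"grip":-1},{"dp":[0,0,0],"rotation":[0,0,0],"grip":-1}]' 60
python3 - <<'E'
from h import *
go([600,-160,10],np.radians(-23))
im=bot.grab_frame("wrist"); a=cv2.resize(im[100:300,220:420],(600,600),interpolation=2); cv2.imwrite("pics/w5.png",a)
E
```

```text
time_s: 8.65
position: [598.9, -163.5, 11.8]
orientation: [2.621, 1.73, 0.001]
wrist_force: [-1.2, 0.2, 4.9]
grip_width: 0.231
gripper_force: 59.1
t 8.65 pos [ 598.9 -163.5   11.8] z [ 0.001 -0.    -1.   ] yaw y -23.1 F [-1.2  0.2  4.9] w 0.23
dp now-axes [ 3.7 -0.4  1.8]
rot [ 0.001 -0.    -0.003] dp after [ 3.7 -0.4  1.8]
```

View pics/w5.png

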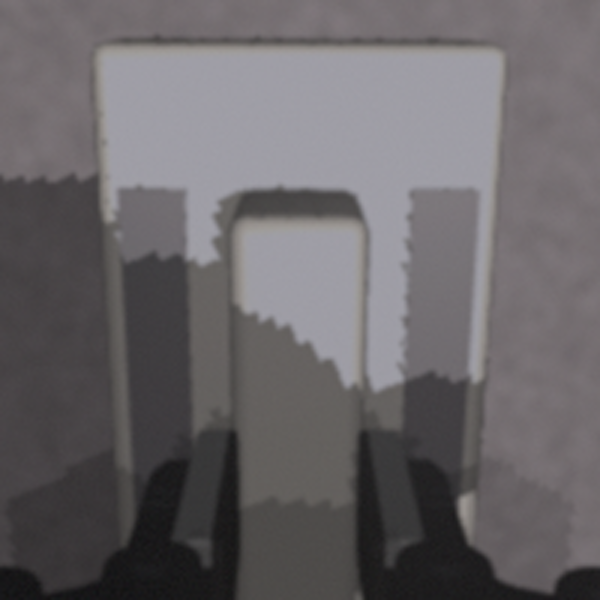

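```bash
python3 -c "
from h import *
plan([535,10,290],5,8)"
```

```text
t 8.7 pos [ 598.9 -163.6   11.8] per row rot [ 0.     0.    -0.061] tot [ 0.001  0.    -0.491]
1 [17, -16, -35]
2 [18, -15, -35]
3 [19, -14, -35]
4 [19, -13, -35]
5 [20, -11, -35]
6 [21, -10, -35]
7 [21, -9, -35]
8 [22, -7, -35]
```

```bash
python3 -m inch '[{"dp":[0,0,-15],"rotation":[0,0,0],"grip":-1},{"dp":[0,0,-30],"rotation":[0,0,0],"grip":-1},{"dp":[17,-16,-40],"rotation":[0,0,-0.061],"grip":-1},{"dp":[18,-15,-40],"rotation":[0,0,-0.061],"grip":-1},{"dp":[19,-14,-40],"rotation":[0,0,-0.061],"grip":-1},{"dp":[19,-13,-40],"rotation":[0,0,-0.061],"grip":-1},{"dp":[20,-11,-35],"rotation":[0,0,-0.061],"grip":-1},{"dp":[21,-10,-28],"rotation":[0,0,-0.061],"grip":-1},{"dp":[21,-9,-10],"rotation":[0,0,-0.061],"grip":-1},{"dp":[22,-7,0],"rotation":[0,0,-0.061],"grip":-1}]' 60
python3 - <<'E'
from h import *
go([535,10,290],np.radians(5))
for l,z in (("case_thin",[26,38]),("case_mid",[38,26]),("case_thick",[50]),("pack_tall",[88])): measure(l,z,'pics/w6.png')
E
```

```text
time_s: 9.95
position: [533.4, 11.6, 288.6]
orientation: [-2.122, -2.316, 0.001]
wrist_force: [0.5, -0.6, -4.0]
grip_width: 0.23
gripper_force: 59.3
t 9.95 pos [533.4  11.6 288.6] z [-0. -0. -1.] yaw y 5.0 F [ 0.5 -0.6 -4. ] w 0.23
dp now-axes [-1.8  1.5 -1.4]
rot [-0.  0. -0.] dp after [-1.8  1.5 -1.4]Traceback (most recent call last):
  File "<stdin>", line 3, in <module>
  File "h.py", line 38, in measure
    for r in bot.cut_out(label,"wrist")[:2]:
             ~~~~~~~~~~~^^^^^^^^^^^^^^^
ValueError: it knows: amber_bottle, case_mid_centre, case_thick_centre, case_thin_centre, dish, drawer, drawer_floor, drawer_front, humidifier, pack_low, pack_low_centre, pack_medium, pack_medium_centre, pack_tal
```

View pics/w6.png

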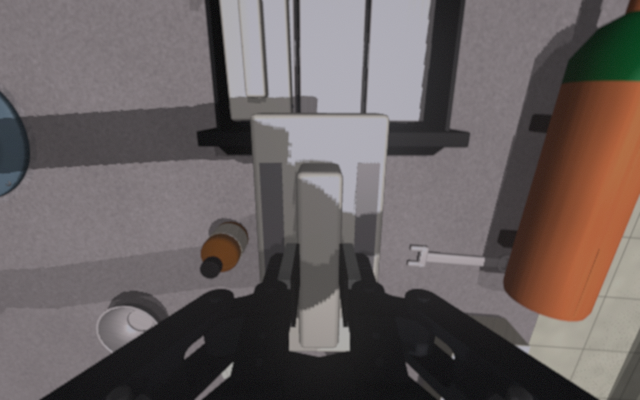

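Run:
```python
from h import *
p=bot.camera_params("wrist"); im=bot.grab_frame("wrist")
for l in ("case_thin_centre","case_mid_centre","case_thick_centre","pack_tall","drawer"):
    for r in bot.cut_out(l,"wrist")[:2]:
        m=r["mask"]; print(l,round(r["score"],2),r["box"], [(row,np.where(m[row])[0][[0,-1]].tolist()) for row in (10,50,90) if m[row].any()])
for c in ("top","scene"):
    bot.grab_frame(c)
    for l in ("case_thin_centre","case_mid_centre","case_thick_centre","pack_tall_centre"):
        print(c,l,[(np.round(x["position"],1).tolist(),round(x["score"],2)) for x in bot.place_of(l,c)[:2]])
g=cv2.cvtColor(im,cv2.COLOR_BGR2GRAY)
for row in (10,50,90): 
    e=np.diff(g[row,190:480].astype(int)); print(row,[(int(i+190),int(e[i])) for i in np.where(abs(e)>25)[0]])
for col in (260,340,400):
    e=np.diff(g[:160,col].astype(int)); print(col,[(int(i),int(e[i])) for i in np.where(abs(e)>15)[0]])
print(p)
```

```text
case_thin_centre 0.91 [365.2, 3.4, 70.9, 124.3] [(10, [373, 437]), (50, [371, 432]), (90, [368, 427])]
case_thick_centre 0.97 [292.2, 1.7, 7.0, 112.0] [(10, [291, 297]), (50, [293, 298]), (90, [295, 298])]
case_thick_centre 0.33 [220.6, 364.4, 12.8, 16.0] []
pack_tall 0.84 [222.0, 0.3, 72.0, 125.3] [(10, [223, 291]), (50, [227, 293]), (90, [230, 294])]
drawer 0.71 [198.2, 0.8, 269.9, 162.8] [(10, [207, 467]), (50, [212, 462]), (90, [215, 456])]
top case_thin_centre [([252.9, 168.7], 0.75)]
top case_mid_centre [([249.6, 197.1], 0.69)]
top case_thick_centre [([250.2, 224.2], 0.54), ([249.9, 196.9], 0.18)]
top pack_tall_centre [([249.2, 226.1], 0.75)]
scene case_thin_centre [([376.7, 272.7], 0.85)]
scene case_mid_centre [([378.4, 251.8], 0.63)]
scene case_thick_centre [([382.7, 226.6], 0.75), ([335.4, 190.4], 0.63)]
scene pack_tall_centre [([383.3, 219.1], 0.56)]
10 [(208, -35), (209, -31), (222, 42), (223, 56), (224, 38), (261, -27), (262, -40), (263, -27), (265, 34), (266, 43), (288, -31), (289, -40), (291, 39), (292, 38), (295, -37), (296, -48), (301, 36), (302, 62), (303, 34), (367,
[... 366 characters left out ...]
 (462, 31)]
90 [(214, -26), (215, -38), (229, 43), (230, 56), (231, 38), (266, -36), (267, -41), (269, 33), (270, 43), (291, -38), (292, -37), (294, 39), (296, -36), (297, -41), (301, 31), (302, 60), (303, 33), (362, -27), (363, -42), (364, -26), (368, 41), (369, 44), (422, -29), (423, -41), (456, 31)]
260 [(98, -18), (99, -23), (100, -33), (101, -17), (113, 31), (114, 23), (122, -21), (123, -31)]
340 [(111, -35), (112, -25), (113, 20), (114, 26), (115, 17)]
400 [(125, -33), (126, -46), (127, -25)]
{'fov_y': 66.0620169842023, 'cx': 318.94648211648087, 'cy': 201.0470426209147, 'eye': array([524.44604387,  92.28365924, 462.34989391]), 'rotation': array([-0.29738043, -0.00993136,  0.09515083])}
```

Run:
```python
from h import *
p=bot.camera_params("wrist")
f=lambda c,z:at("wrist",c,z,p)[:2]
def line(n,pts,z):
    P=np.array([f(q,z) for q in pts]); d=P[0]-P[-1]; a=np.degrees(np.arctan2(d[1],d[0])); 
    print(n,z,P.round(1).tolist(),"ang",round(a,1)); return P
u=np.array([np.cos(np.radians(5)),np.sin(np.radians(5))])
L={}
for n,pts,zs in [("thick R",[(296,10),(299,50),(297,90)],[50]),("mid L",[(302.5,10),(302.3,50),(302.5,90)],[38,26]),("mid R",[(368,10),(366,50),(363.3,90)],[38,26]),
 ("thin L",[(374,10),(371,50),(369,90)],[26,38]),("thin R",[(437,10),(432,50),(427,90)],[26,38]),("tall L",[(223.5,10),(226.5,50),(230.5,90)],[88]),("tall R",[(289,10),(291,50),(292,90)],[88]),("wall near out",[(209,10),(212,50),(215,90)],[94]),("wall far out",[(467,10),(462,50),(456,90)],[94])]:
    for z in zs: L[n,z]=line(n,pts,z).mean(0)@u
print({k:round(float(v),1) for k,v in L.items()})
print("thin end",f((400,126),26),"tall end",f((260,123),88),f((400,133),26))
for c,q in (("top",[(252.9,168.7),(249.6,197.1),(250.2,224.2)]),("scene",[(376.7,272.7),(378.4,251.8),(382.7,226.6)])):
    print(c,[at(c,x,z).round(0)[:2].tolist() for x,z in zip(q,(20,26,32))])
```

```text
thick R 50 [[490.9, 192.0], [497.2, 149.5], [497.7, 103.4]] ang 94.4
mid L 38 [[497.7, 195.7], [500.5, 151.7], [504.0, 104.5]] ang 94.0
mid L 26 [[496.8, 198.8], [499.7, 153.5], [503.3, 105.0]] ang 94.0
mid R 38 [[576.9, 202.4], [580.2, 158.5], [582.9, 111.2]] ang 93.7
mid R 26 [[578.3, 205.7], [581.7, 160.5], [584.4, 111.9]] ang 93.7
thin L 26 [[585.8, 206.3], [588.1, 161.0], [592.0, 112.5]] ang 93.8
thin L 38 [[584.2, 203.1], [586.5, 159.0], [590.3, 111.8]] ang 93.8
thin R 26 [[664.1, 213.0], [666.6, 167.7], [669.4, 119.1]] ang 93.2
thin R 38 [[660.3, 209.5], [662.8, 165.5], [665.5, 118.2]] ang 93.2
tall L 88 [[416.8, 175.8], [419.9, 136.9], [424.3, 95.4]] ang 95.3
tall R 88 [[486.8, 181.7], [491.2, 143.0], [494.7, 101.4]] ang 95.7
wall near out 94 [[403.3, 173.1], [405.8, 134.8], [408.5, 93.8]] ang 93.7
wall far out 94 [[674.3, 196.1], [677.6, 157.9], [679.9, 116.9]] ang 94.1
{('thick R', 50): 506.3, ('mid L', 38): 511.9, ('mid L', 26): 511.3, ('mid R', 38): 591.5, ('mid R', 26): 593.2, ('thin L', 26): 600.3, ('thin L', 38): 598.5, ('thin R', 26): 678.7, ('thin R', 38): 674.7, ('tall L', 88): 430.6, ('tall R', 88): 501.4, ('wall near out', 94): 416.0, ('wall far out', 94): 688.4}
thin end [640.98889218  69.6236512 ] tall end [459.12275143  61.40998091] [642.53129217  60.23199444]
top [[627.0, 149.0], [538.0, 155.0], [454.0, 150.0]]
scene [[616.0, 166.0], [548.0, 153.0], [458.0, 144.0]]
```

```bash
python3 -m inch '[{"dp":[26,4,-5],"rotation":[0,0,0.019],"grip":-1},{"dp":[35,5,10],"rotation":[0,0,0],"grip":-1},{"dp":[35,5,30],"rotation":[0,0,0],"grip":-1},{"dp":[25,4,40],"rotation":[0,0,0],"grip":-1},{"dp":[10,1,40],"rotation":[0,0,0],"grip":-1},{"dp":[0,0,28],"rotation":[0,0,0],"grip":-1},{"dp":[0,0,15],"rotation":[0,0,0],"grip":-1},{"dp":[0,0,0],"rotation":[0,0,0],"grip":-1},{"dp":[0,0,0],"rotation":[0,0,0],"grip":-1},{"dp":[0,0,0],"rotation":[0,0,0],"grip":-1}]'
python3 - <<'E'
from h import *
go([541.2,143.5,54],np.radians(3.9))
bot.grab_frame("scene");p=bot.camera_params("scene")
for l,z in (("pack_medium_centre",bot.sense()["position"][2]-11.8+25),("pack_tall_centre",81)):
    print(l,[(np.round(x["position"],1),round(x["score"],2),at("scene",x["position"],z).round(0)) for x in bot.place_of(l,"scene")[:2]])
p=bot.camera_params("wrist"); im=bot.grab_frame("wrist"); cv2.imwrite("pics/w7.png",im)
for l in ("drawer","pack_medium","pack_tall","case_thin_centre"):
    for r in bot.cut_out(l,"wrist")[:1]:
        m=r["mask"]; print(l,round(r["score"],2),np.round(r["box"]), [(row,np.where(m[row])[0][[0,-1]].tolist()) for row in (60,120,180) if m[row].any()])
E
```

```text
time_s: 12.05
position: [545.6, 142.8, 132.7]
orientation: [2.147, 2.291, 0.004]
wrist_force: [1.2, -0.3, -2.4]
grip_width: 0.228
gripper_force: 59.3
t 12.05 pos [545.6 142.8 132.7] z [ 0.003  0.001 -1.   ] yaw y 3.7 F [ 1.2 -0.3 -2.4] w 0.23
dp now-axes [ 0.9 -4.6 78.7]
rot [ 0.003 -0.    -0.004] dp after [ 1.  -4.4 78.7]
pack_medium_centre [(array([380.8, 230.8]), 0.85, array([542., 146., 146.]))]
pack_tall_centre [(array([376.9, 219.8]), 0.64, array([469., 123.,  81.]))]
drawer 0.7 [246. 111. 139. 241.] [(120, [249, 387]), (180, [254, 384])]
pack_medium 0.58 [252. 110. 139. 240.] [(120, [251, 387]), (180, [253, 384])]
pack_tall 0.92 [128. 104. 131. 192.] [(120, [130, 244]), (180, [143, 250])]
case_thin_centre 0.92 [364.  91.  93. 167.] [(120, [388, 453]), (180, [385, 447])]
```

```bash
python3 -m inch '[{"dp":[1,-4,10],"rotation":[0.003,0,0],"grip":-1},{"dp":[0,0,18],"rotation":[0,0,0],"grip":-1},{"dp":[0,0,18],"rotation":[0,0,0],"grip":-1},{"dp":[0,0,15],"rotation":[0,0,0],"grip":-1},{"dp":[0,0,9],"rotation":[0,0,0],"grip":-1},{"dp":[0,0,5],"rotation":[0,0,0],"grip":-1},{"dp":[0,0,3],"rotation":[0,0,0],"grip":-1},{"dp":[0,0,2],"rotation":[0,0,0],"grip":-1},{"dp":[0,0,1],"rotation":[0,0,0],"grip":-1},{"dp":[0,0,1],"rotation":[0,0,0],"grip":-1}]'
```

```text
time_s: 13.7
position: [540.2, 143.3, 49.7]
orientation: [-2.147, -2.291, 0.003]
wrist_force: [-2.2, -0.3, 3.6]
grip_width: 0.23
gripper_force: 60.1
```

```bash
python3 -m inch '[{"dp":[0,0,0],"rotation":[0,0,0],"grip":0},{"dp":[0,0,0],"rotation":[0,0,0],"grip":0},{"dp":[0,0,-5],"rotation":[0,0,0],"grip":0},{"dp":[0,0,-25],"rotation":[0,0,0],"grip":0},{"dp":[0,0,-40],"rotation":[0,0,0],"grip":0},{"dp":[0,-10,-40],"rotation":[0,0,0],"grip":0},{"dp":[0,-30,-10],"rotation":[0,0,0],"grip":0},{"dp":[0,-30,0],"rotation":[0,0,0],"grip":0},{"dp":[0,-15,0],"rotation":[0,0,0],"grip":0},{"dp":[0,0,0],"rotation":[0,0,0],"grip":0}]'
python3 - <<'E'
from h import *
go([455.5,137,75],np.radians(5))
measure("pack_tall",[88],"pics/w8.png"); measure("pack_medium",[64])
im=cv2.cvtColor(cv2.imread("pics/w8.png"),6)
for row in (90,110,130,150,170,190,210):
    e=cv2.GaussianBlur(np.float32(im[row-2:row+3].mean(0))[None],(5,1),0)[0]; e=np.diff(e); ix=[i for i in range(150,500) if abs(e[i])>8 and abs(e[i])>=max(abs(e[i-3:i+4]))]; print(row,[(i,int(e[i])) for i in ix])
E
```

```text
time_s: 14.95
position: [455.0, 137.6, 169.4]
orientation: [-2.147, -2.292, 0.004]
wrist_force: [0.1, -0.8, -0.2]
grip_width: 0.501
gripper_force: 0.0
t 14.95 pos [455.  137.6 169.4] z [-0.002 -0.001 -1.   ] yaw y 3.8 F [ 0.1 -0.8 -0.2] w 0.5
dp now-axes [-0.6  0.6 94.4]
rot [-0.002  0.001 -0.022] dp after [-0.7  0.4 94.4]
pack_tall 0.88 box [268, 103, 89, 170] z 88 [450.8 140.8] [ 72.1 148.5] long 95.8
pack_tall 0.67 box [171, 0, 468, 311] z 88 [526.9 163.8] [265.1 359.3] long 5.2
 centre [316. 189.] 0.58 [450.9 145.5  88. ]
 centre [406. 190.] 0.63 [537.  143.8  64. ]
 centre [399. 186.] 0.39 [530.1 147.2  64. ]
90 [(248, -22), (270, 9), (357, -12), (363, 17), (448, -23), (453, 15)]
110 [(208, -10), (249, -16), (267, 40), (356, -34), (363, 34), (370, -14), (377, 12), (446, -16), (451, 18)]
130 [(173, -9), (251, -17), (269, 37), (356, -37), (362, 36), (367, -29), (375, 30)]
150 [(252, -15), (271, 22), (300, 15), (328, 9), (356, -37), (361, 32), (374, 28), (391, 11), (398, -27), (409, 27), (434, -12), (448, 12)]
170 [(254, -15), (272, 22), (298, -8), (317, 14), (326, -9), (337, -17), (355, -17), (360, 24), (365, -27), (372, 28), (389, 12), (395, -25), (407, 26), (432, -10), (445, 13)]
190 [(256, -26), (274, 22), (299, -8), (355, -16), (360, 24), (371, 27), (388, 13), (394, -26), (405, 27), (429, -14), (442, 12)]
210 [(257, -27), (276, 20), (329, 14), (356, -37), (370, 27), (386, 15), (392, -25), (403, 27), (427, -13), (440, 14)]
```

```bash
python3 -m inch '[{"dp":[2,-3,15],"rotation":[0,0,-0.03],"grip":0},{"dp":[0,0,25],"rotation":[0,0,0],"grip":0},{"dp":[0,0,25],"rotation":[0,0,0],"grip":0},{"dp":[0,0,16],"rotation":[0,0,0],"grip":0},{"dp":[0,0,8],"rotation":[0,0,0],"grip":0},{"dp":[0,0,4],"rotation":[0,0,0],"grip":0},{"dp":[0,0,0],"rotation":[0,0,0],"grip":-1},{"dp":[0,0,0],"rotation":[0,0,0],"grip":-1},{"dp":[0,0,0],"rotation":[0,0,0],"grip":-1},{"dp":[0,0,0],"rotation":[0,0,0],"grip":-1}]' 60
python3 -c "
from h import *
go([631.5,149,150],np.radians(3.9))"
```

```text
time_s: 16.5
position: [452.3, 139.7, 76.8]
orientation: [-2.112, -2.323, 0.003]
wrist_force: [-2.1, -0.6, 3.6]
grip_width: 0.218
gripper_force: 59.1
t 16.5 pos [452.3 139.7  76.8] z [-0.002 -0.    -1.   ] yaw y 5.5 F [-2.1 -0.6  3.6] w 0.22
dp now-axes [ -7.8 179.1 -73.6]
rot [-0.002  0.     0.027] dp after [ -2.9 179.5 -73.2]
```

```bash
python3 -m inch '[{"dp":[0,0,-10],"rotation":[0,0,0],"grip":-1},{"dp":[0,0,-30],"rotation":[0,0,0],"grip":-1},{"dp":[0,0,-33],"rotation":[0,0,0.027],"grip":-1},{"dp":[0,15,0],"rotation":[0,0,0],"grip":-1},{"dp":[0,40,0],"rotation":[0,0,0],"grip":-1},{"dp":[0,45,0],"rotation":[0,0,0],"grip":-1},{"dp":[-1,43,0],"rotation":[0,0,0],"grip":-1},{"dp":[-1,25,0],"rotation":[0,0,0],"grip":-1},{"dp":[0,10,0],"rotation":[0,0,0],"grip":-1},{"dp":[0,0,0],"rotation":[0,0,0],"grip":-1}]'
python3 - <<'E'
from h import *
go([630,150.3,52.8],np.radians(3.9))
p=bot.camera_params("wrist"); im=bot.grab_frame("wrist"); cv2.imwrite("pics/w9.png",im)
zt=bot.sense()["position"][2]-26.8+38
f=lambda c,z:at("wrist",c,z,p)[:2].round(1).tolist()
for l,z in (("pack_tall",zt),("case_thin_centre",26),("pack_medium",64),("drawer",94)):
    for r in bot.cut_out(l,"wrist")[:1]:
        m=r["mask"]; print(l,round(r["score"],2),np.round(r["box"]), [[f((x,row),z) for x in np.where(m[row])[0][[0,-1]]] for row in (130,180) if m[row].any()])
E
```

```text
time_s: 17.75
position: [629.3, 149.4, 146.9]
orientation: [-2.142, -2.293, 0.007]
wrist_force: [-0.5, -0.2, -4.1]
grip_width: 0.214
gripper_force: 59.2
t 17.75 pos [629.3 149.4 146.9] z [-0.006 -0.    -1.   ] yaw y 3.9 F [-0.5 -0.2 -4.1] w 0.21
dp now-axes [ 0.8  1.3 94.1]
rot [-0.006 -0.    -0.   ] dp after [ 0.8  0.7 94.1]
pack_tall 0.78 [248. 111. 137. 234.] [[[588.9, 211.3], [657.9, 216.1]], [[590.6, 184.9], [660.3, 189.8]]]
case_thin_centre 0.67 [270.  91.  87.  18.] []
pack_medium 0.76 [168. 111.  96. 160.] [[[502.5, 198.4], [567.2, 202.9]], [[504.5, 156.4], [570.7, 161.1]]]
drawer 0.97 [  2.  61. 390. 264.] [[[398.1, 193.4], [442.6, 196.4]], [[401.0, 156.2], [446.1, 159.4]]]
```

```bash
python3 -m inch '[{"dp":[1,1,12],"rotation":[-0.004,0,0],"grip":-1},{"dp":[0,0,20],"rotation":[0,0,0],"grip":-1},{"dp":[0,0,22],"rotation":[0,0,0],"grip":-1},{"dp":[0,0,17],"rotation":[0,0,0],"grip":-1},{"dp":[0,0,10],"rotation":[0,0,0],"grip":-1},{"dp":[0,0,6],"rotation":[0,0,0],"grip":-1},{"dp":[0,0,3],"rotation":[0,0,0],"grip":-1},{"dp":[0,0,2],"rotation":[0,0,0],"grip":-1},{"dp":[0,0,1],"rotation":[0,0,0],"grip":-1},{"dp":[0,0,1],"rotation":[0,0,0],"grip":-1}]'
```

```text
time_s: 19.25
position: [631.3, 150.8, 55.1]
orientation: [2.144, 2.295, 0.002]
wrist_force: [0.2, -0.7, -3.8]
grip_width: 0.215
gripper_force: 59.2
```

```bash
python3 -m inch '[{"dp":[0,0,1],"rotation":[0,0,0],"grip":-1},{"dp":[0,0,1],"rotation":[0,0,0],"grip":-1},{"dp":[0,0,1],"rotation":[0,0,0],"grip":-1},{"dp":[0,0,0.5],"rotation":[0,0,0],"grip":-1},{"dp":[0,0,0],"rotation":[0,0,0],"grip":-1},{"dp":[0,0,0],"rotation":[0,0,0],"grip":-1},{"dp":[0,0,0],"rotation":[0,0,0],"grip":-1},{"dp":[0,0,0],"rotation":[0,0,0],"grip":-1},{"dp":[0,0,0],"rotation":[0,0,0],"grip":-1},{"dp":[0,0,0],"rotation":[0,0,0],"grip":-1}]'
```

```text
time_s: 20.5
position: [631.0, 150.8, 52.9]
orientation: [2.144, 2.295, 0.0]
wrist_force: [-3.7, -1.7, 6.0]
grip_width: 0.213
gripper_force: 61.2
```

```bash
python3 -m inch '[{"dp":[0,0,0],"rotation":[0,0,0],"grip":0},{"dp":[0,0,0],"rotation":[0,0,0],"grip":0},{"dp":[0,0,-5],"rotation":[0,0,0],"grip":0},{"dp":[0,0,-40],"rotation":[0,0,0],"grip":0},{"dp":[0,0,-50],"rotation":[0,0,0],"grip":0},{"dp":[-40,-15,-40],"rotation":[0,0,0],"grip":0},{"dp":[-50,-20,-20],"rotation":[0,0,0],"grip":0},{"dp":[-50,-20,0],"rotation":[0,0,0],"grip":0},{"dp":[-50,-20,0],"rotation":[0,0,0],"grip":0},{"dp":[-50,-20,0],"rotation":[0,0,0],"grip":0}]'
python3 - <<'E'
from h import *
plan([400,-331,110],17.8,8)
measure("pack_tall",[64]); measure("pack_medium",[64])
E
```

```text
time_s: 21.75
position: [552.1, -96.7, 206.8]
orientation: [2.143, 2.294, 0.002]
wrist_force: [-0.5, -0.7, 0.8]
grip_width: 0.5
gripper_force: 0.0
t 21.75 pos [552.1 -96.7 206.8] per row rot [ 0.    0.   -0.03] tot [ 0.003  0.001 -0.242]
1 [-28, -21, 12]
2 [-27, -22, 12]
3 [-27, -23, 12]
4 [-26, -23, 12]
5 [-25, -24, 12]
6 [-24, -25, 12]
7 [-24, -26, 12]
8 [-23, -26, 12]
```

```bash
python3 -m inch '[{"dp":[-28,-21,0],"rotation":[0,0,-0.03],"grip":0},{"dp":[-27,-22,0],"rotation":[0,0,-0.03],"grip":0},{"dp":[-27,-23,0],"rotation":[0,0,-0.03],"grip":0},{"dp":[-26,-23,0],"rotation":[0,0,-0.03],"grip":0},{"dp":[-25,-24,10],"rotation":[0,0,-0.03],"grip":0},{"dp":[-24,-25,20],"rotation":[0,0,-0.03],"grip":0},{"dp":[-24,-26,25],"rotation":[0,0,-0.03],"grip":0},{"dp":[-23,-26,25],"rotation":[0,0,-0.03],"grip":0},{"dp":[0,0,10],"rotation":[0,0,0],"grip":0},{"dp":[0,0,0],"rotation":[0,0,0],"grip":0}]'
python3 - <<'E'
from h import *
measure("pack_low",[14])
go([400,-331,0],np.radians(17.7))
E
```

```text
time_s: 23.3
position: [401.4, -326.8, 115.4]
orientation: [-1.85, -2.538, -0.004]
wrist_force: [0.3, 0.1, 0.1]
grip_width: 0.504
gripper_force: 0.0
pack_low 0.82 box [278, 118, 76, 151] z 14 [ 399.3 -332. ] [ 70.9 147.1] long 107.8
 centre [315. 198.] 0.91 [ 399.3 -332.9   14. ]
 centre [516. 264.] 0.48 [ 611.9 -337.4   14. ]
t 23.45 pos [ 402.5 -327.9  117. ] z [ 0.003 -0.001 -1.   ] yaw y 17.9 F [-0.1  0.2  0.6] w 0.51
dp now-axes [ -2.1  -3.7 117. ]
rot [0.003 0.002 0.003] dp after [ -2.2  -3.3 117. ]
```

```bash
python3 -m inch '[{"dp":[-2,-3,20],"rotation":[0.003,0.002,0.002],"grip":0},{"dp":[0,-1,30],"rotation":[0,0,0],"grip":0},{"dp":[0,0,30],"rotation":[0,0,0],"grip":0},{"dp":[0,0,20],"rotation":[0,0,0],"grip":0},{"dp":[0,0,10],"rotation":[0,0,0],"grip":0},{"dp":[0,0,4],"rotation":[0,0,0],"grip":0},{"dp":[0,0,0],"rotation":[0,0,0],"grip":-1},{"dp":[0,0,0],"rotation":[0,0,0],"grip":-1},{"dp":[0,0,0],"rotation":[0,0,0],"grip":-1},{"dp":[0,0,0],"rotation":[0,0,0],"grip":-1}]' 60
python3 -c "
from h import *
go([400,-331,250],np.radians(17.8))
plan([465,10,250],4,10)"
```

```text
time_s: 24.7
position: [397.7, -332.6, 2.8]
orientation: [-1.856, -2.534, 0.0]
wrist_force: [1.2, 1.4, 3.7]
grip_width: 0.214
gripper_force: 59.2
t 24.7 pos [ 397.7 -332.6    2.8] z [-0.001  0.    -1.   ] yaw y 17.6 F [1.2 1.4 3.7] w 0.21
dp now-axes [   0.9    2.5 -247.2]
rot [-0.001 -0.    -0.004] dp after [   0.8    2.7 -247.2]
t 24.7 pos [ 397.7 -332.6    2.8] per row rot [-0.    -0.     0.024] tot [-0.001 -0.     0.236]
1 [31, 17, -25]
2 [31, 16, -25]
3 [31, 15, -25]
4 [32, 15, -25]
5 [32, 14, -25]
6 [32, 13, -25]
7 [33, 12, -25]
8 [33, 11, -25]
9 [33, 11, -25]
10 [33, 10, -25]
```

```bash
python3 -m inch '[{"dp":[0,0,-25],"rotation":[0,0,0],"grip":-1},{"dp":[0,0,-55],"rotation":[0,0,0],"grip":-1},{"dp":[20,11,-50],"rotation":[0,0,0.03],"grip":-1},{"dp":[39,20,-40],"rotation":[0,0,0.03],"grip":-1},{"dp":[39,20,-40],"rotation":[0,0,0.03],"grip":-1},{"dp":[40,18,-10],"rotation":[0,0,0.03],"grip":-1},{"dp":[42,17,0],"rotation":[0,0,0.03],"grip":-1},{"dp":[45,17,0],"rotation":[0,0,0.03],"grip":-1},{"dp":[48,16,0],"rotation":[0,0,0.03],"grip":-1},{"dp":[50,13,0],"rotation":[0,0,0.03],"grip":-1}]'
python3 - <<'E'
from h import *
go([453.5,141,150],np.radians(3.9))
p=bot.camera_params("wrist"); im=bot.grab_frame("wrist"); cv2.imwrite("pics/w10.png",im)
g=cv2.cvtColor(im,6)
f=lambda c,z:at("wrist",c,z,p)[:2].round(1).tolist()
for l,z in (("case_thick_centre",50),("pack_tall",64),("pack_medium",64),("drawer",94)):
    for r in bot.cut_out(l,"wrist")[:1]:
        m=r["mask"]; print(l,round(r["score"],2),np.round(r["box"]), [(x.tolist(),f((x,row),z)) for row in (30,70) if m[row].any() for x in np.where(m[row])[0][[0,-1]]])
for row in (20,50,80):
    e=cv2.GaussianBlur(np.float32(g[row-1:row+2].mean(0))[None],(5,1),0)[0]; e=np.diff(e); print(row,[(i,int(e[i])) for i in range(150,560) if abs(e[i])>9 and abs(e[i])>=max(abs(e[i-3:i+4]))])
E
```

```text
time_s: 25.95
position: [464.6, 11.1, 221.0]
orientation: [-2.147, -2.289, 0.005]
wrist_force: [1.3, -0.3, -3.4]
grip_width: 0.217
gripper_force: 59.2
t 25.95 pos [464.6  11.1 221. ] z [-0.005 -0.    -1.   ] yaw y 3.7 F [ 1.3 -0.3 -3.4] w 0.22
dp now-axes [130.4  -2.5  71.1]
rot [-0.005 -0.    -0.004] dp after [130.4  -2.2  71. ]
case_thick_centre 0.75 [270.   1.  86. 112.] [(275, [409.4, 157.0]), (352, [486.4, 161.9]), (278, [413.3, 120.1]), (352, [490.0, 125.0])]
pack_tall 0.62 [437.   2. 101. 128.] [(450, [579.2, 164.9]), (535, [660.3, 170.0]), (446, [582.0, 129.5]), (529, [664.0, 134.7])]
pack_medium 0.94 [362.   0.  84. 132.] [(367, [499.7, 159.8]), (442, [571.5, 164.4]), (364, [500.7, 124.2]), (438, [574.1, 128.9])]
drawer 0.77 [242.   0. 331. 171.] [(257, [400.1, 147.2]), (569, [671.6, 164.4]), (261, [403.9, 114.9]), (560, [673.4, 132.2])]
20 [(257, -21), (274, 41), (354, -35), (359, 31), (370, 27), (386, 11), (392, -22), (402, 24), (428, -9), (444, -22), (464, 21), (488, -24), (504, 23), (538, -34)]
50 [(259, -21), (275, 38), (354, -31), (358, 24), (362, -20), (369, 26), (384, 9), (391, -24), (400, 26), (425, -9), (442, -23), (461, 24), (484, -24), (499, 22), (533, -35)]
80 [(261, -21), (277, 40), (353, -33), (358, 28), (367, 27), (388, -20), (397, 25), (434, 10), (439, -23), (458, 25), (480, -24), (495, 23), (528, -34), (559, 22)]
```

```bash
python3 -m inch '[{"dp":[25,-1,5],"rotation":[-0.004,0,-0.003],"grip":-1},{"dp":[35,-1,15],"rotation":[0,0,0],"grip":-1},{"dp":[35,-1,20],"rotation":[0,0,0],"grip":-1},{"dp":[25,0,25],"rotation":[0,0,0],"grip":-1},{"dp":[10,0,20],"rotation":[0,0,0],"grip":-1},{"dp":[0,0,10],"rotation":[0,0,0],"grip":-1},{"dp":[0,0,0],"rotation":[0,0,0],"grip":-1},{"dp":[0,0,0],"rotation":[0,0,0],"grip":-1},{"dp":[0,0,0],"rotation":[0,0,0],"grip":-1},{"dp":[0,0,0],"rotation":[0,0,0],"grip":-1}]'
python3 - <<'E'
from h import *
go([452.7,141,52.8],np.radians(3.9))
E
```

```text
time_s: 27.45
position: [454.7, 140.0, 127.9]
orientation: [2.143, 2.295, 0.004]
wrist_force: [0.8, 1.3, -3.2]
grip_width: 0.216
gripper_force: 59.2
t 27.45 pos [454.7 140.  127.9] z [ 0.003  0.001 -1.   ] yaw y 3.9 F [ 0.8  1.3 -3.2] w 0.22
dp now-axes [ 1.1 -2.2 75.1]
rot [ 0.003 -0.001  0.   ] dp after [ 1.2 -1.9 75.1]
```

Descend all the way to expected contact (75 mm, commands lag about 2 mm).

```bash
python3 -m inch '[{"dp":[1,-2,15],"rotation":[0.002,0,0],"grip":-1},{"dp":[0,0,20],"rotation":[0,0,0],"grip":-1},{"dp":[0,0,18],"rotation":[0,0,0],"grip":-1},{"dp":[0,0,10],"rotation":[0,0,0],"grip":-1},{"dp":[0,0,6],"rotation":[0,0,0],"grip":-1},{"dp":[0,0,3],"rotation":[0,0,0],"grip":-1},{"dp":[0,0,2],"rotation":[0,0,0],"grip":-1},{"dp":[0,0,1],"rotation":[0,0,0],"grip":-1},{"dp":[0,0,1],"rotation":[0,0,0],"grip":-1},{"dp":[0,0,0],"rotation":[0,0,0],"grip":-1}]'
```

```text
time_s: 28.7
position: [452.6, 141.2, 52.8]
orientation: [2.143, 2.297, 0.0]
wrist_force: [-3.4, -0.7, 6.8]
grip_width: 0.214
gripper_force: 61.3
```

```bash
python3 -m inch '[{"dp":[0,0,0],"rotation":[0,0,0],"grip":0},{"dp":[0,0,0],"rotation":[0,0,0],"grip":0},{"dp":[0,0,-5],"rotation":[0,0,0],"grip":0},{"dp":[0,0,-40],"rotation":[0,0,0],"grip":0},{"dp":[0,0,-50],"rotation":[0,0,0],"grip":-1},{"dp":[-20,10,-50],"rotation":[0,0,0],"grip":-1},{"dp":[-40,20,-40],"rotation":[0,0,0],"grip":-1},{"dp":[-40,20,-20],"rotation":[0,0,0],"grip":-1},{"dp":[-40,20,0],"rotation":[0,0,0],"grip":-1},{"dp":[-20,20,0],"rotation":[0,0,0],"grip":-1}]'
python3 - <<'E'
from h import *
p=bot.camera_params("wrist"); im=bot.grab_frame("wrist"); cv2.imwrite("pics/w11.png",im)
go([550,-85,30],np.radians(3.9))
f=lambda c,z:at("wrist",c,z,p)[:2].round(1).tolist()
for l,z in (("pack_low",64),("pack_medium",64),("pack_tall",64),("drawer",94)):
    for r in bot.cut_out(l,"wrist")[:1]:
        m=r["mask"]; print(l,round(r["score"],2),np.round(r["box"]))
for l,z in (("pack_low_centre",69),("pack_medium_centre",63),("pack_tall_centre",57),("drawer_front",90),("drawer_floor",14)):
    print(l,[(np.round(x["position"]),round(x["score"],2),f(x["position"],z)) for x in bot.place_of(l,"wrist")[:1]])
E
```

```text
time_s: 29.95
position: [554.0, -16.2, 256.7]
orientation: [2.148, 2.291, 0.0]
wrist_force: [0.3, 1.0, -0.1]
grip_width: 0.001
gripper_force: 0.0
t 30.0 pos [556.5 -18.9 256.2] z [ 0.003 -0.    -1.   ] yaw y 3.5 F [ 3.  -1.5  0.2] w 0.0
dp now-axes [-65.5 -11.2 226.2]
rot [ 0.003  0.    -0.007] dp after [-65.5 -11.  226.2]
pack_low 0.56 [196.   2.  78.  96.]
pack_medium 0.7 [160.   0. 307. 140.]
pack_tall 0.56 [360.   2.  74.  96.]
drawer 0.85 [163.   0. 304. 140.]
pack_low_centre [(array([232.,  20.]), 0.62, [452.3, 139.2])]
pack_medium_centre [(array([315.,  22.]), 0.8, [538.6, 144.5])]
pack_tall_centre [(array([399.,  20.]), 0.95, [628.6, 153.2])]
drawer_front [(array([314., 120.]), 0.9, [544.5, 44.8])]
drawer_floor [(array([216., 230.]), 0.4, [409.6, -122.8])]
```

View pics/w11.png

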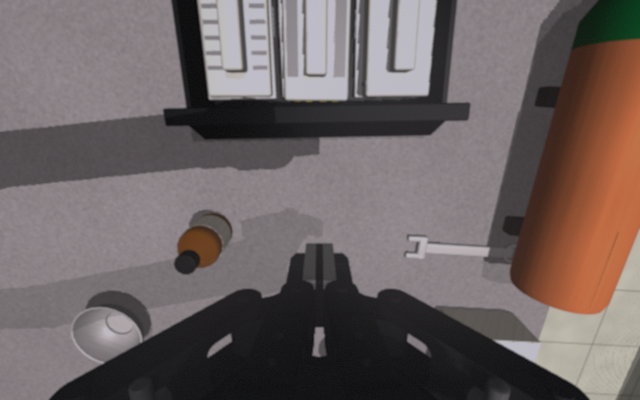

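```bash
python3 -m inch '[{"dp":[-20,0,20],"rotation":[0,0,0],"grip":-1},{"dp":[-30,-5,45],"rotation":[0,0,0],"grip":-1},{"dp":[-15,-6,50],"rotation":[0,0,0],"grip":-1},{"dp":[0,0,50],"rotation":[0,0,0],"grip":-1},{"dp":[0,0,45],"rotation":[0,0,0],"grip":-1},{"dp":[0,0,30],"rotation":[0,0,0],"grip":-1},{"dp":[0,0,10],"rotation":[0,0,0],"grip":-1},{"dp":[0,0,5],"rotation":[0,0,0],"grip":-1},{"dp":[0,0,0],"rotation":[0,0,0],"grip":-1},{"dp":[0,0,0],"rotation":[0,0,0],"grip":-1}]'
```

```text
time_s: 31.7
position: [547.7, -78.0, 2.3]
orientation: [2.143, 2.296, 0.003]
wrist_force: [-0.8, -0.1, 0.3]
grip_width: 0.001
gripper_force: 0.0
```

```bash
python3 -m inch '[{"dp":[0,0,2],"rotation":[0,0,0],"grip":-1},{"dp":[0,0,2],"rotation":[0,0,0],"grip":-1},{"dp":[0,0,2],"rotation":[0,0,0],"grip":-1},{"dp":[0,0,2],"rotation":[0,0,0],"grip":-1},{"dp":[0,0,0],"rotation":[0,0,0],"grip":-1},{"dp":[0,0,0],"rotation":[0,0,0],"grip":-1},{"dp":[0,0,0],"rotation":[0,0,0],"grip":-1},{"dp":[0,0,0],"rotation":[0,0,0],"grip":-1},{"dp":[0,0,0],"rotation":[0,0,0],"grip":-1},{"dp":[0,0,0],"rotation":[0,0,0],"grip":-1}]'
```

```text
time_s: 32.95
position: [546.3, -77.8, -7.0]
orientation: [-2.143, -2.296, -0.001]
wrist_force: [-0.1, -0.6, 0.8]
grip_width: -0.001
gripper_force: 0.0
```

```bash
python3 -m inch '[{"dp":[0,0,2],"rotation":[0,0,0],"grip":-1},{"dp":[0,0,2],"rotation":[0,0,0],"grip":-1},{"dp":[0,0,2],"rotation":[0,0,0],"grip":-1},{"dp":[0,0,2],"rotation":[0,0,0],"grip":-1},{"dp":[0,0,2],"rotation":[0,0,0],"grip":-1},{"dp":[0,0,1],"rotation":[0,0,0],"grip":-1},{"dp":[0,0,0],"rotation":[0,0,0],"grip":-1},{"dp":[0,0,0],"rotation":[0,0,0],"grip":-1},{"dp":[0,0,0],"rotation":[0,0,0],"grip":-1},{"dp":[0,0,0],"rotation":[0,0,0],"grip":-1}]'
```

```text
time_s: 34.2
position: [546.4, -77.8, -17.9]
orientation: [-2.143, -2.296, -0.001]
wrist_force: [-0.1, 0.5, 0.5]
grip_width: -0.0
gripper_force: 0.0
```

```bash
python3 -m inch '[{"dp":[0,0,2],"rotation":[0,0,0],"grip":-1},{"dp":[0,0,1],"rotation":[0,0,0],"grip":-1},{"dp":[0,0,1],"rotation":[0,0,0],"grip":-1},{"dp":[0,0,1],"rotation":[0,0,0],"grip":-1},{"dp":[0,0,1],"rotation":[0,0,0],"grip":-1},{"dp":[0,0,0],"rotation":[0,0,0],"grip":-1},{"dp":[0,0,0],"rotation":[0,0,0],"grip":-1},{"dp":[0,0,0],"rotation":[0,0,0],"grip":-1},{"dp":[0,0,0],"rotation":[0,0,0],"grip":-1},{"dp":[0,0,0],"rotation":[0,0,0],"grip":-1}]'
```

```text
time_s: 35.45
position: [546.4, -77.8, -24.0]
orientation: [-2.143, -2.296, -0.001]
wrist_force: [0.4, 0.6, 0.3]
grip_width: 0.001
gripper_force: 0.0
```

```bash
python3 -m inch '[{"dp":[0,0,1],"rotation":[0,0,0],"grip":-1},{"dp":[0,0,1],"rotation":[0,0,0],"grip":-1},{"dp":[0,0,1],"rotation":[0,0,0],"grip":-1},{"dp":[0,0,1],"rotation":[0,0,0],"grip":-1},{"dp":[0,0,1],"rotation":[0,0,0],"grip":-1},{"dp":[0,0,1],"rotation":[0,0,0],"grip":-1},{"dp":[0,0,0],"rotation":[0,0,0],"grip":-1},{"dp":[0,0,0],"rotation":[0,0,0],"grip":-1},{"dp":[0,0,0],"rotation":[0,0,0],"grip":-1},{"dp":[0,0,0],"rotation":[0,0,0],"grip":-1}]'
```

```text
time_s: 36.7
position: [546.4, -77.8, -30.0]
orientation: [-2.143, -2.296, -0.001]
wrist_force: [0.3, 0.1, -0.3]
grip_width: -0.006
gripper_force: 0.0
```

```bash
python3 -m inch '[{"dp":[0,0,1],"rotation":[0,0,0],"grip":-1},{"dp":[0,0,1],"rotation":[0,0,0],"grip":-1},{"dp":[0,0,1],"rotation":[0,0,0],"grip":-1},{"dp":[0,0,1],"rotation":[0,0,0],"grip":-1},{"dp":[0,0,0],"rotation":[0,0,0],"grip":-1},{"dp":[0,0,0],"rotation":[0,0,0],"grip":-1},{"dp":[0,0,0],"rotation":[0,0,0],"grip":-1},{"dp":[0,0,0],"rotation":[0,0,0],"grip":-1},{"dp":[0,0,0],"rotation":[0,0,0],"grip":-1},{"dp":[0,0,0],"rotation":[0,0,0],"grip":-1}]'
python3 - <<'E'
from h import *
p=bot.camera_params("wrist"); im=bot.grab_frame("wrist"); g=cv2.cvtColor(im,6); cv2.imwrite("pics/w12.png",im)
print(g[220:300:4,300:340:4])
t=bot.sense()["position"]; print(t,proj("wrist",np.array([t,[t[0],t[1],0],[t[0],t[1]+11,0],[t[0],t[1]+11,4],[t[0],t[1]+11,-10]]),p).round(0).tolist())
E
```

```text
time_s: 37.95
position: [546.3, -77.8, -33.1]
orientation: [-2.143, -2.296, 0.001]
wrist_force: [-2.9, -0.2, 7.0]
grip_width: 0.002
gripper_force: 3.3
[[77 78 80 81 78 77 76 78 77 76]
 [76 79 79 78 77 77 76 76 77 75]
 [75 75 74 74 78 77 76 74 74 74]
 [75 76 76 75 75 75 77 76 74 76]
 [77 76 74 76 75 76 77 77 77 75]
 [79 76 72 75 74 74 76 79 78 77]
 [76 75 60 60 45 33 60 61 67 78]
 [77 62 58 59 43 25 60 61 61 70]
 [53 54 60 60 37 27 58 60 59 54]
 [26 42 60 59 36 29 59 58 58 28]
 [26 49 60 60 34 26 57 60 60 25]
 [30 51 59 60 35 27 59 59 60 30]
 [27 56 59 59 31 25 59 58 58 32]
 [23 58 58 59 31 26 56 57 55 30]
 [22 55 59 59 28 23 57 58 54 35]
 [21 44 62 78 37 28 75 68 52 31]
 [24 23 22 56 35 28 79 28 25 26]
 [24 24 20 26 34 25 51 24 25 27]
 [24 25 24 23 23 25 23 23 25 24]
 [22 23 23 22 25 22 22 21 25 19]]
[546.2774714  -77.78617994 -33.14796628] [[320.0, 236.0], [320.0, 262.0], [321.0, 243.0], [321.0, 246.0], [321.0, 235.0]]
```

```bash
python3 -c "
from h import *
go([690,157,120],np.radians(3.9))"
```

```text
t 38.0 pos [546.3 -77.8 -33.1] z [-0.001  0.    -1.   ] yaw y 4.0 F [-1.8  1.2  6.3] w -0.0
dp now-axes [ 224.4  159.4 -153.2]
rot [-0.001 -0.     0.001] dp after [ 224.5  159.4 -153.1]
```

```bash
python3 -m inch '[{"dp":[0,0,-35],"rotation":[0,0,0],"grip":-1},{"dp":[0,0,-55],"rotation":[0,0,0],"grip":-1},{"dp":[5,10,-55],"rotation":[0,0,0],"grip":-1},{"dp":[30,25,-10],"rotation":[0,0,0],"grip":-1},{"dp":[45,30,0],"rotation":[0,0,0],"grip":-1},{"dp":[50,35,0],"rotation":[0,0,0],"grip":-1},{"dp":[50,35,0],"rotation":[0,0,0],"grip":-1},{"dp":[34,20,5],"rotation":[0,0,0],"grip":-1},{"dp":[10,4,15],"rotation":[0,0,0],"grip":-1},{"dp":[0,0,15],"rotation":[0,0,0],"grip":-1}]'
python3 -c "
from h import *
go([690,157,65],np.radians(3.9))"
```

```text
time_s: 39.25
position: [688.6, 156.4, 84.6]
orientation: [-2.141, -2.297, 0.002]
wrist_force: [0.4, -0.7, 0.6]
grip_width: -0.001
gripper_force: 0.0
t 39.25 pos [688.6 156.4  84.6] z [-0.002  0.    -1.   ] yaw y 4.0 F [ 0.4 -0.7  0.6] w -0.0
dp now-axes [ 0.5  1.5 19.6]
rot [-0.002 -0.     0.002] dp after [ 0.5  1.4 19.6]
```

```bash
python3 -m inch '[{"dp":[0,2,8],"rotation":[0,0,0],"grip":-1},{"dp":[0,2,8],"rotation":[0,0,0],"grip":-1},{"dp":[0,0,3],"rotation":[0,0,0],"grip":-1},{"dp":[0,0,0],"rotation":[0,0,0],"grip":-1},{"dp":[0,0,0],"rotation":[0,0,0],"grip":-1},{"dp":[0,-10,0],"rotation":[0,0,0],"grip":-1},{"dp":[0,-18,0],"rotation":[0,0,0],"grip":-1},{"dp":[0,-20,0],"rotation":[0,0,0],"grip":-1},{"dp":[0,-20,0],"rotation":[0,0,0],"grip":-1},{"dp":[0,-20,0],"rotation":[0,0,0],"grip":-1}]'
python3 -c "
from h import *
go([390,136.7,65],np.radians(3.9))"
```

```text
time_s: 40.5
position: [604.4, 150.9, 67.6]
orientation: [-2.142, -2.297, -0.001]
wrist_force: [-1.0, 0.1, 0.7]
grip_width: 0.001
gripper_force: 0.0
t 40.5 pos [604.4 150.9  67.6] z [-0.     0.001 -1.   ] yaw y 4.0 F [-1.   0.1  0.7] w 0.0
dp now-axes [   0.7 -214.9    2.6]
rot [-0.    -0.001  0.001] dp after [   0.4 -214.9    2.6]
```

```bash
python3 -m inch '[{"dp":[0,-20,1],"rotation":[0,0,0],"grip":-1},{"dp":[0,-22,1],"rotation":[0,0,0],"grip":-1},{"dp":[0,-22,0],"rotation":[0,0,0],"grip":-1},{"dp":[0,-22,0],"rotation":[0,0,0],"grip":-1},{"dp":[0,-22,0],"rotation":[0,0,0],"grip":-1},{"dp":[0,-22,0],"rotation":[0,0,0],"grip":-1},{"dp":[0,-22,0],"rotation":[0,0,0],"grip":-1},{"dp":[0,-22,0],"rotation":[0,0,0],"grip":-1},{"dp":[0,-22,0],"rotation":[0,0,0],"grip":-1},{"dp":[0,-20,0],"rotation":[0,0,0],"grip":-1}]'
python3 -c "
from h import *
go([548,-10,110],np.radians(3.9))"
```

```text
time_s: 41.75
position: [388.8, 135.7, 65.4]
orientation: [-2.142, -2.297, 0.0]
wrist_force: [-0.2, 0.3, 0.2]
grip_width: 0.001
gripper_force: 0.0
t 41.75 pos [388.8 135.7  65.4] z [-0.  0. -1.] yaw y 4.0 F [-0.2  0.3  0.2] w 0.0
dp now-axes [-156.4  148.7  -44.6]
rot [-0.    -0.     0.002] dp after [-156.2  148.9  -44.6]
```

```bash
python3 -m inch '[{"dp":[0,0,-30],"rotation":[0,0,0],"grip":-1},{"dp":[-10,10,-15],"rotation":[0,0,0],"grip":-1},{"dp":[-30,25,0],"rotation":[0,0,0],"grip":-1},{"dp":[-35,32,0],"rotation":[0,0,0],"grip":-1},{"dp":[-35,32,0],"rotation":[0,0,0],"grip":-1},{"dp":[-30,30,0],"rotation":[0,0,0],"grip":-1},{"dp":[-16,20,0],"rotation":[0,0,0],"grip":-1},{"dp":[0,0,20],"rotation":[0,0,0],"grip":-1},{"dp":[0,0,25],"rotation":[0,0,0],"grip":-1},{"dp":[0,0,7],"rotation":[0,0,0],"grip":-1}]'
python3 - <<'E'
from h import *
go([546,30,58],np.radians(3.9))
p=bot.camera_params("wrist"); bot.grab_frame("wrist")
print([(np.round(x["position"]),round(x["score"],2),at("wrist",x["position"],90,p).round(1)) for x in bot.place_of("drawer_front","wrist")[:1]])
E
```

```text
time_s: 43.0
position: [545.5, -8.0, 55.4]
orientation: [-2.136, -2.295, 0.005]
wrist_force: [-0.1, -0.9, 0.1]
grip_width: 0.0
gripper_force: 0.0
t 43.0 pos [545.5  -8.   55.4] z [-0.007  0.002 -1.   ] yaw y 4.1 F [-0.1 -0.9  0.1] w 0.0
dp now-axes [37.9  3.2 -2.6]
rot [-0.006 -0.002  0.004] dp after [37.9  3.1 -2.6]
[(array([328., 164.]), 0.57, array([545.7,  43.3,  90. ]))]
```

```bash
python3 -m inch '[{"dp":[10,2,-2],"rotation":[-0.006,0,0.003],"grip":-1},{"dp":[10,1,-1],"rotation":[0,0,0],"grip":-1},{"dp":[6,0,0],"rotation":[0,0,0],"grip":-1},{"dp":[4,0,0],"rotation":[0,0,0],"grip":-1},{"dp":[4,0,0],"rotation":[0,0,0],"grip":-1},{"dp":[4,0,0],"rotation":[0,0,0],"grip":-1},{"dp":[5,0,0],"rotation":[0,0,0],"grip":-1},{"dp":[6,0,0],"rotation":[0,0,0],"grip":-1},{"dp":[7,0,0],"rotation":[0,0,0],"grip":-1},{"dp":[8,0,0],"rotation":[0,0,0],"grip":-1}]'
```

```text
time_s: 44.35
position: [548.0, 54.5, 61.0]
orientation: [2.146, 2.291, 0.006]
wrist_force: [-0.6, -3.3, 0.0]
grip_width: -0.001
gripper_force: 1.7
```

```bash
python3 -c "
from h import *
go([534,225,58],np.radians(3.9))"
```

```text
t 44.35 pos [548.   54.5  61. ] z [ 0.005  0.001 -1.   ] yaw y 3.7 F [-0.6 -3.3  0. ] w -0.0
dp now-axes [171.1  -2.8   3.1]
rot [ 0.005 -0.001 -0.003] dp after [171.1  -2.3   3. ]
```

```bash
python3 -m inch '[{"dp":[8,0,1],"rotation":[0.005,0,0],"grip":-1},{"dp":[9,0,1],"rotation":[0,0,0],"grip":-1},{"dp":[9,0,1],"rotation":[0,0,0],"grip":-1},{"dp":[9,0,0],"rotation":[0,0,0],"grip":-1},{"dp":[9,0,0],"rotation":[0,0,0],"grip":-1},{"dp":[9,0,0],"rotation":[0,0,0],"grip":-1},{"dp":[9,0,0],"rotation":[0,0,0],"grip":-1},{"dp":[9,0,0],"rotation":[0,0,0],"grip":-1},{"dp":[9,0,0],"rotation":[0,0,0],"grip":-1},{"dp":[9,0,0],"rotation":[0,0,0],"grip":-1}]'
python3 -c "
from h import *
go([534,225,58],np.radians(3.9))"
```

```text
time_s: 45.6
position: [542.0, 143.9, 58.0]
orientation: [-2.146, -2.293, -0.001]
wrist_force: [-1.8, -4.0, 1.2]
grip_width: 0.002
gripper_force: 1.7
t 45.6 pos [542.  143.9  58. ] z [-0.     0.001 -1.   ] yaw y 3.8 F [-1.8 -4.   1.2] w 0.0
dp now-axes [81.4 -2.6  0.1]
rot [-0.    -0.001 -0.002] dp after [81.5 -2.4  0. ]
```

```bash
python3 -m inch '[{"dp":[8,0,0],"rotation":[0,0,0],"grip":-1},{"dp":[8,0,0],"rotation":[0,0,0],"grip":-1},{"dp":[8,0,0],"rotation":[0,0,0],"grip":-1},{"dp":[8,0,0],"rotation":[0,0,0],"grip":-1},{"dp":[7,0,0],"rotation":[0,0,0],"grip":-1},{"dp":[6,0,0],"rotation":[0,0,0],"grip":-1},{"dp":[5,0,0],"rotation":[0,0,0],"grip":-1},{"dp":[4,0,0],"rotation":[0,0,0],"grip":-1},{"dp":[4,0,0],"rotation":[0,0,0],"grip":-1},{"dp":[4,0,0],"rotation":[0,0,0],"grip":-1}]'
```

```text
time_s: 46.85
position: [538.3, 205.2, 58.3]
orientation: [-2.147, -2.293, -0.001]
wrist_force: [-1.6, -3.1, -0.7]
grip_width: 0.002
gripper_force: 1.6
```

```bash
python3 -m inch '[{"dp":[3,0,0],"rotation":[0,0,0],"grip":-1},{"dp":[3,0,0],"rotation":[0,0,0],"grip":-1},{"dp":[3,0,0],"rotation":[0,0,0],"grip":-1},{"dp":[2,0,0],"rotation":[0,0,0],"grip":-1},{"dp":[2,0,0],"rotation":[0,0,0],"grip":-1},{"dp":[2,0,0],"rotation":[0,0,0],"grip":-1},{"dp":[1,0,0],"rotation":[0,0,0],"grip":-1},{"dp":[1,0,0],"rotation":[0,0,0],"grip":-1},{"dp":[0,0,0],"rotation":[0,0,0],"grip":-1},{"dp":[0,0,0],"rotation":[0,0,0],"grip":-1}]'
```

```text
time_s: 48.1
position: [537.4, 222.5, 58.4]
orientation: [-2.146, -2.293, -0.003]
wrist_force: [-2.0, -2.3, -1.1]
grip_width: 0.004
gripper_force: 1.2
```

```bash
python3 -m inch '[{"dp":[2,0,0],"rotation":[0,0,0],"grip":-1},{"dp":[1,0,0],"rotation":[0,0,0],"grip":-1},{"dp":[1,0,0],"rotation":[0,0,0],"grip":-1},{"dp":[1,0,0],"rotation":[0,0,0],"grip":-1},{"dp":[1,0,0],"rotation":[0,0,0],"grip":-1},{"dp":[1,0,0],"rotation":[0,0,0],"grip":-1},{"dp":[0,0,0],"rotation":[0,0,0],"grip":-1},{"dp":[0,0,0],"rotation":[0,0,0],"grip":-1},{"dp":[0,0,0],"rotation":[0,0,0],"grip":-1},{"dp":[0,0,0],"rotation":[0,0,0],"grip":-1}]'
```

```text
time_s: 49.35
position: [537.0, 226.0, 58.4]
orientation: [2.147, 2.29, -0.005]
wrist_force: [-2.6, -7.0, 3.8]
grip_width: -0.003
gripper_force: 3.7
```

```bash
python3 -m inch '[{"dp":[1,0,0],"rotation":[0,0,0],"grip":-1},{"dp":[1,0,0],"rotation":[0,0,0],"grip":-1},{"dp":[1,0,0],"rotation":[0,0,0],"grip":-1},{"dp":[1,0,0],"rotation":[0,0,0],"grip":-1},{"dp":[0,0,0],"rotation":[0,0,0],"grip":-1},{"dp":[0,0,0],"rotation":[0,0,0],"grip":-1},{"dp":[0,0,0],"rotation":[0,0,0],"grip":-1},{"dp":[0,0,0],"rotation":[0,0,0],"grip":-1},{"dp":[0,0,0],"rotation":[0,0,0],"grip":-1},{"dp":[0,0,0],"rotation":[0,0,0],"grip":-1}]'
```

```text
time_s: 50.6
position: [537.0, 225.8, 58.5]
orientation: [2.147, 2.285, -0.014]
wrist_force: [-3.8, -12.9, 7.1]
grip_width: 0.005
gripper_force: 6.3
```

```bash
python3 -m inch '[{"dp":[-5,0,0],"rotation":[0,0,0],"grip":-1},{"dp":[-10,0,0],"rotation":[0,0,0],"grip":-1},{"dp":[-25,0,-5],"rotation":[0,0,0],"grip":-1},{"dp":[-30,0,-15],"rotation":[0,0,0],"grip":-1},{"dp":[-30,0,-30],"rotation":[0,0,0],"grip":-1},{"dp":[-30,0,-30],"rotation":[0,0,0],"grip":-1},{"dp":[-30,0,-30],"rotation":[0,0,0],"grip":-1},{"dp":[-15,0,-10],"rotation":[0,0,0],"grip":-1},{"dp":[0,0,0],"rotation":[0,0,0],"grip":-1},{"dp":[0,0,0],"rotation":[0,0,0],"grip":-1}]'
python3 - <<'E'
from h import *
for c in ("wrist","top","scene"):
    p=bot.camera_params(c); bot.grab_frame(c)
    for l,z in (("drawer_front",90),("unit_face",0),("humidifier",0),("amber_bottle",0),("dish",0),("wrench",5),("pack_tall",30)):
        print(c,l,[(round(x["score"],2),at(c,x["position"],z,p).round(0)[:2]) for x in bot.place_of(l,c)[:1]])
E
```

```text
time_s: 51.85
position: [548.1, 60.2, 177.9]
orientation: [-2.144, -2.295, -0.005]
wrist_force: [0.6, 0.2, -0.8]
grip_width: -0.0
gripper_force: 0.0
wrist drawer_front []
wrist unit_face []
wrist humidifier []
wrist amber_bottle [(0.85, array([ 399., -128.]))]
wrist dish []
wrist wrench [(0.69, array([ 779., -130.]))]
wrist pack_tall []
top drawer_front [(0.62, array([532., 249.]))]
top unit_face [(0.57, array([532., 256.]))]
top humidifier [(0.66, array([ 632., -351.]))]
top amber_bottle [(0.78, array([ 405., -131.]))]
top dish [(0.58, array([ 244., -305.]))]
top wrench [(0.52, array([ 787., -147.]))]
top pack_tall []
scene drawer_front [(0.56, array([534., 244.]))]
scene unit_face [(0.82, array([532., 265.]))]
scene humidifier [(0.94, array([ 627., -346.]))]
scene amber_bottle [(0.92, array([ 403., -117.]))]
scene dish [(0.77, array([ 240., -309.]))]
scene wrench [(0.72, array([ 787., -135.]))]
scene pack_tall []
```

Drawer is home (its front now lies about 18 mm in front of the unit face as expected) and the bystanders have not moved.

```bash
python3 -c "
from rig import bot
print(bot.close_job())"
```

```text
the job is handed in; nothing more can be done
None
```

The job is handed in at about 52 s: the tall pack is on the thin case, the medium on the middle case and the low on the thick case; the sweep 4–7 mm over the rim met nothing, and the drawer was pushed to its stop. I did not see inside it after closing.

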